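# Put away the cocoa stencils

### The job

Put the cocoa stencils away: swing the lamp arm out to the left as far as it goes, then lift the clamp bar right up, slide the clamped stencils out from under it, and lay every stencil, also any that lies on the counter, flat in the wooden case. Leave the lamp out there, lower the clamp bar fully down again and push the case's hatch fully shut. Do not disturb the espresso cup or the pen at the edges of the counter.

Things in the scene. Friction and masses are not known exactly. Their poses are not given: they have to be found in the camera images.
- stand: aluminium stencil stand, fixed; origin at counter height, +x its back, +y left. Base 10 mm high, x -45 to 85, y +-82 mm. Two lanes along x, middles y = +42 and -42 mm, 58 wide, a plate's middle at x = 0. Side catches (x -6 to 10 mm, tops 20.5 mm up) reach 5 mm over a plate's side edges: draw it 50 mm or more straight to -x, level, before lifting. Rails elsewhere 14.5 mm high
- bar (a joint): steel clamp bar across both lanes, hinged at the back of the stand; rad, 0 = down on the plates (it then holds them by their lips), 1.45 = right up; stiff hinge (0.12 N m), stays where it is left
- bar_handle (a point): centre of the black barrel handle of the bar: 16 mm thick, 18 mm long across (stand's y), at the end of a thin neck; can be pinched by its two flat ends and then turns between the fingers. With the bar down it is 75 mm in front of and 38 mm above the hinge line, 58 mm above the counter
- bar_hinge (a point): middle of the bar's hinge line, which runs along the stand's y, 20 mm above the counter; axes as the stand's
- lamp (a joint): white lamp arm on a post at the stand's left side; rad, about 0 = head over the stand, grows as it swings clockwise seen from above (round by the robot's side to the left), 2.3 = stop, out to the left; stiff hinge (0.06 N m), stays where it is left
- lamp_knob (a point): centre of the upright round black knob on the lamp's head, 18 mm thick; top 14 mm above this point, 30 mm of it stand clear above the head. 125 mm from the post's axis, 149 mm above the counter; the head is a disc of 68 mm diameter, 113 to 129 mm above the counter
- lamp_hinge (a point): point on the vertical axis of the lamp's post, at the height of the knob's centre
- case: open wooden case, fixed; origin on the counter under the middle of the box, +x to the back. Inside 172 (x) x 124 (y) mm, floor 4 mm above the counter, rim with hatch rails 50 mm high; holds four plates side by side, two by two, each with its length along the case's x. The rails run on behind the box to x = 274 mm
- hatch (a joint): wooden hatch that slides on the case's rails; m, 0 = shut against the front of the case, 0.176 = fully open to the back; 1 N of friction. Board 5 mm thick, its underside 40 mm above the counter
- hatch_fin (a point): centre of the black upright fin near the front edge of the hatch: 10 (x) x 50 (y) x 22 mm, this point 56 mm above the counter, top 67 mm; push it towards the case's -x to shut the hatch
- stencil_a_tab (a point): centre of the orange tab (18 x 10 x 24 mm high) on a steel stencil plate 80 (x) x 54 (y) x 4 mm with a 5 mm high lip at its +x end; the plate's middle is 22 mm to +x of it, the underside 16 mm below; axes as the plate's. Starts clamped in a lane: underside 10 mm up, axes as the stand's, the lip caught behind the bar. Absent (None) in some runs
- stencil_b_tab (a point): centre of the orange tab (18 x 10 x 24 mm high) on a steel stencil plate 80 (x) x 54 (y) x 4 mm with a 5 mm high lip at its +x end; the plate's middle is 22 mm to +x of it, the underside 16 mm below; axes as the plate's. Starts clamped in a lane: underside 10 mm up, axes as the stand's, the lip caught behind the bar. Absent (None) in some runs
- stencil_c_tab (a point): centre of the orange tab (18 x 10 x 24 mm high) on a steel stencil plate 80 (x) x 54 (y) x 4 mm with a 5 mm high lip at its +x end; the plate's middle is 22 mm to +x of it, the underside 16 mm below; axes as the plate's. At the start loose on the counter; absent (None) in some runs.
- stencil_d_tab (a point): centre of the orange tab (18 x 10 x 24 mm high) on a steel stencil plate 80 (x) x 54 (y) x 4 mm with a 5 mm high lip at its +x end; the plate's middle is 22 mm to +x of it, the underside 16 mm below; axes as the plate's. At the start loose on the counter.
- cup: white espresso cup, 63 x 92 x 51 mm, a bystander; origin under the middle of its extent, handle included
- pen: blue pen, 138 mm long, 10 mm thick, a bystander lying at the left edge of the counter; origin under its middle

How it is judged:
By the outcome, as a careful person would: the job done as asked, in the order asked, and still so for the second after the job is handed in, with the robot touching nothing.
Of stencil_a, stencil_b, stencil_c only 2 to 3 are there at a start; the rules pass over those that are not, and their reading is None.
At some moment in a run one of stencil_c, stencil_d may be knocked a few centimetres aside while the robot is not near it.
Once in a run the grip may slacken for a moment while it holds something.
It also fails if it takes over 210 s, if anything falls off the work surface, if the arm or the gripper's body presses on something with over 40 N, if the wrist force passes 120 N, or if a joint passes its speed limit or range.

### The arm

A 7-joint arm with a two-finger parallel gripper is mounted at the origin on a cart in front of the work surface, level with it; the furniture and walls round the work are solid. World frame = base frame: x ahead of the robot, y to its left, z up, the work surface at z = 0. Lengths are in m, angles in degrees, forces in N, time in s.
With the tool pointing down it reaches from about 0.4 to 0.85 m from the base axis. Payload 10.4 kg.
Tool frame: the origin (TCP) lies midway between the tips of the shut fingers; the grasp point (between the pads) lies behind it (env.grip_point_offset is the z of the grasp point in the tool frame, in m); z points along the fingers, y is the line along which they close (so a half turn about z gives the same grasp; the last joint's range is limited). The gripper opens to 87 mm and grips with 3 to 60 N. Pads are 19 mm wide; open, the fingers measure 117 mm over their backs; the gripper's body (75 mm by 190 mm) begins 51 mm behind the grasp point.
Start: joints at [-67.815, 19.034, -3.707, 83.658, 1.238, 77.344, -5.071], TCP at [0.249, 0.573, 0.223] pointing down, gripper open.
Joint ranges: [-148.97, 148.97], [-28.65, 121.19], [-84.17, 76.75], [9.2, 138.47], [-72.65, 252.65], [3.7, 117.97], [-149.18, 149.18]. Speed limits (degrees/s): [127.2, 127.2, 159.86, 159.86, 180, 180, 180].

### API

Orientations are given as a 3x3 rotation matrix whose columns are the frame's x, y, z axes.
In Python, from station import read_state, eyes, env gives the robot as it stands.
- The arm moves only by the tool apply_moves, never from a script. Its argument "series" is a list of rows, each a list of 3 entries, a list of its own where there are three numbers: the turn, a rotation vector about the world's x, y, z as a fraction of full scale, then the shift along the world's x, y, z as a fraction of full scale, then the closure, from 0 (fully open) to 1 (shut). A call has exactly 5 rows; each row is the pose to reach, as a shift and turn from the pose commanded when the call began; what a row does not reach only later rows make up. Full scale, the value 1, is 500 mm for a shift and 30 degrees for a turn. A row lasts 1/8 s, in which the tool goes at most 62.5 mm and 10.7 degrees, less where a joint would pass 70% of its speed; a pose out of reach is approached as far as the arm can. A call with a number of a shift or a turn outside -1 to 1 is refused whole. A call with a gripper value outside its range is refused whole. The fingers move at their own pace and stop on an object; the grip force is fixed at half the most. Time passes only in rows, so rows that repeat a pose let the fingers close, or fill a call up. It gives the time, the measured TCP pose, the force, the opening and the grip force at its end, in the units of the state.
- read_state(): the state, without advancing time (a new reading comes with each control period).
- eyes.read_camera(name): name is "scene" or "top" or "wrist"; returns a dict with "img" (420x560x3 uint8, blue, green, red), "K" (3x3 intrinsics, pixels), "cam_to_world" (4x4, takes a point from camera to world coordinates). Camera axes: x right, y up, looking along -z (the intrinsics and any distortion apply to the point x, -y, -z); pixel columns grow to the right and rows downward; lengths in m; the calibration is good to about 2 mm. A picture is of the moment at which its call begins. There is no depth.
- env.hand_in(): hands the job in; it is judged then, once.
The state is a dict: "time_s": time; "joint_pos": joint angles; "dq": joint speeds; "joint_torque": joint torques, N m; "eef_pos": TCP position; "ee_rot": TCP orientation; "force": force on the tool from outside, world axes, zero at the start; "torque": the same for the moment, N m; "width": opening from 0.0 (shut) to 1.0 (fully open); "finger_force": force on a finger pad.
Only numpy, scipy, OpenCV 4.12 (cv2) and the standard library are available. Lean on these libraries where they do the work, as an engineer would, in place of code of your own. Each camera call takes 0.05 s, during which the arm holds its last target. There are 200 camera calls.

## Working session

There is one attempt and no reset: what is moved stays moved. The work goes in short steps, Python scripts to look and compute and a tool call to move; the robot and the scene stay as the last step left them, time stands still between calls to the robot, and variables do not carry over. Pictures are saved under pics/ and viewed, at most 14 in all, crops included, and the job is handed in when it is done.

Besides the shell and the picture viewer there is one more tool, called after "Emit:" as name([rows], argument=value, ...), one row to a line, values as JSON. apply_moves: Moves the arm, as the interface text tells. Its arguments: {"type":"object","properties":{"series":{"type":"array","items":{"type":"array"}}},"required":["series"]}

```bash
ls; mkdir -p pics; python3 - <<'E'
from station import read_state, eyes, env
import cv2,numpy as np
s=read_state();print(s['time_s'],s['eef_pos'],np.round(s['ee_rot'],3).tolist(),s['width'],env.grip_point_offset)
for n in("scene","top"):
    c=eyes.read_camera(n);cv2.imwrite(f"pics/{n}0.png",c["img"]);np.savez(f"{n}0.npz",**c);print(n,np.round(c['K'],1).tolist(),np.round(c['cam_to_world'],3).tolist())
E
```

```text
pics
0.0 [0.24887813 0.57288867 0.22173636] [[-0.917, 0.398, -0.0], [0.398, 0.917, -0.001], [-0.0, -0.001, -1.0]] 0.9986480701932529 -0.0187
scene [[491.1, 0.0, 273.6], [0.0, 491.1, 203.0], [0.0, 0.0, 1.0]] [[0.481, 0.369, -0.795, -0.501], [-0.877, 0.216, -0.43, -0.605], [0.013, 0.904, 0.428, 0.667], [0.0, 0.0, 0.0, 1.0]]
top [[489.4, 0.0, 270.7], [0.0, 489.4, 204.0], [0.0, 0.0, 1.0]] [[0.059, 0.978, -0.199, 0.338], [-0.998, 0.059, -0.006, -0.044], [0.006, 0.199, 0.98, 1.215], [0.0, 0.0, 0.0, 1.0]]
```

View pics/top0.png

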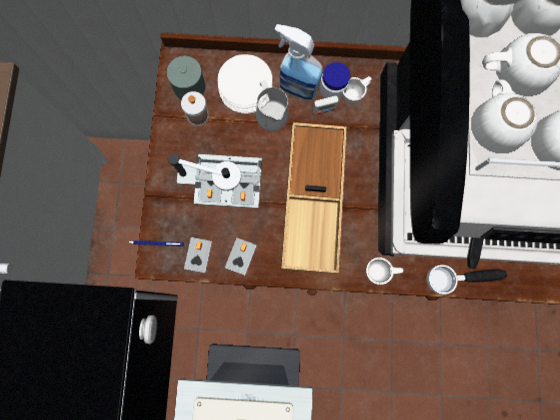

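View pics/scene0.png

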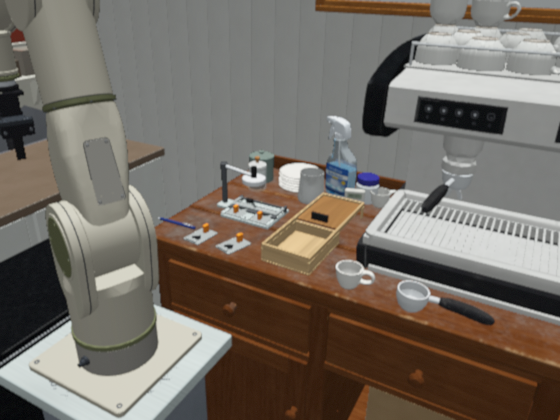

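Top view: stand about (228,182) with lamp head over it at (227,175) and post at (178,163). The clamped tabs are at (209,194) and (243,196), loose stencils at (198,252) and (241,255), the case at (315,197) with its fin at (316,188), pen at left and cup at (380,271).

```bash
cat > h.py <<'E'
from station import read_state, eyes, env
import cv2,numpy as np
def cam(n,save=None):
    c=eyes.read_camera(n)
    if save: cv2.imwrite(f"pics/{save}.png",c["img"])
    return c
def ray(c,px,z):
    px=np.atleast_2d(px).astype(float);K,T=c["K"],c["cam_to_world"]
    d=np.c_[(px[:,0]-K[0,2])/K[0,0],-(px[:,1]-K[1,2])/K[1,1],-np.ones(len(px))]@T[:3,:3].T
    o=T[:3,3];return o+d*((z-o[2])/d[:,2])[:,None]
def proj(c,p):
    p=np.atleast_2d(p);T=c["cam_to_world"];q=(p-T[:3,3])@T[:3,:3];K=c["K"]
    return np.c_[K[0,2]-K[0,0]*q[:,0]/q[:,2],K[1,2]+K[1,1]*q[:,1]/q[:,2]]
def blobs(m,mn=15):
    n,l,st,ce=cv2.connectedComponentsWithStats(m.astype(np.uint8))
    return [(ce[i],st[i],(l==i)) for i in range(1,n) if st[i,4]>=mn]
def orange(c):
    h=cv2.cvtColor(c["img"],cv2.COLOR_BGR2HSV);return (h[...,0]>=8)&(h[...,0]<=22)&(h[...,1]>190)&(h[...,2]>170)
def state():
    s=read_state();R=s['ee_rot'];print('t',round(s['time_s'],2),'tcp',np.round(s['eef_pos'],4),'yaxis deg',round(np.degrees(np.arctan2(R[1][1],R[0][1])),1),'z',np.round(np.array(R)[:,2],3),'F',np.round(s['force'],1),'w',round(s['width'],3),'ff',np.round(s['finger_force'],1));return s
E
python3 - <<'E'
from h import *
c=dict(np.load("top0.npz"))
for ce,st,m in blobs(orange(c),6):
    print('orange',np.round(ce,1),st,[np.round(ray(c,ce,z)[0],4).tolist() for z in(.028,.038)])
g=c["img"].max(2)<45
for ce,st,m in blobs(g[100:300,150:360],10):
    p=ce+[150,100];r=cv2.minAreaRect(np.argwhere(m)[:,::-1].astype(np.float32));print('black',np.round(p,1),st[2:],np.round(r[1],1),r[2],[np.round(ray(c,p,z)[0],4).tolist() for z in(0,.067,.163)])
I=c["img"][110:290,120:400];cv2.imwrite("pics/crop.png",cv2.resize(I,None,fx=2.85,fy=2.85,interpolation=cv2.INTER_CUBIC))
E
```

```text
black [179.7 168.9] [13 13 82] [15.5  6.1] 51.34019470214844 [[0.663, 0.2011, 0.0], [0.6451, 0.1876, 0.067], [0.6194, 0.1682, 0.163]]
black [226.4 174.8] [ 7  7 23] [4.6 6. ] 59.03623962402344 [[0.6545, 0.0802, 0.0], [0.6371, 0.0733, 0.067], [0.6121, 0.0635, 0.163]]
black [315.4 189.5] [20  4 46] [19.1  2.2] 4.763641834259033 [[0.6296, -0.1491, 0.0], [0.6136, -0.1434, 0.067], [0.5905, -0.1351, 0.163]]
black [161.5 293.9] [27  5 48] [26.2  2.1] 4.969740390777588 [[0.346, 0.2151, 0.0], [0.3456, 0.2008, 0.067], [0.345, 0.1803, 0.163]]
```

View pics/crop.png

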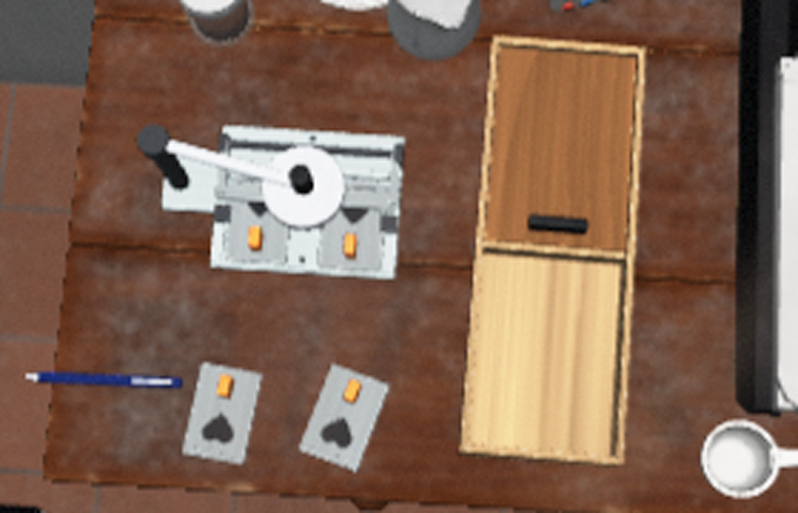

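The crop shows both lane tabs (255,238) and (350,243), the loose stencils with tabs at their far ends (225,385) and (352,390), and the open case front with rim corners (461,452), (623,463), (645,47), (495,38). I'll fix the colour mask and compute the poses.

```bash
sed -i 's/^def orange.*/def orange(c):/; s/    h=cv2.cvtColor.*/    h=cv2.cvtColor(c["img"],cv2.COLOR_BGR2HSV);return (h[...,0]>=10)\&(h[...,0]<=24)\&(h[...,1]>165)\&(h[...,2]>150)/' h.py
python3 - <<'E'
from h import *
c=dict(np.load("top0.npz"));s=dict(np.load("scene0.npz"))
print(c["img"][194,208:212].tolist(),cv2.cvtColor(c["img"][194:195,209:210],cv2.COLOR_BGR2HSV))
for ce,st,m in blobs(orange(c)&(np.mgrid[:420,:560][0]>150),8):
    r=cv2.minAreaRect(np.argwhere(m)[:,::-1].astype(np.float32))
    print('orange',np.round(ce,1),st[2:],[np.round(ray(c,ce,z)[0][:2],4).tolist() for z in(.024,.034)])
cp=lambda a:np.array(a)/2.85+[120,110]
print('case rim',np.round(ray(c,cp([(461,452),(623,463),(645,47),(495,38)]),.05)[:,:2],4).tolist())
print('base corners z.01',np.round(ray(c,cp([(211,268),(395,277),(405,136),(223,125)]),.010)[:,:2],4).tolist())
print('post base',ray(c,cp([(178,188)]),.0)[0],[ray(c,cp([(152,137)]),z)[0] for z in(.14,.16,.18)])
print('loose c',np.round(ray(c,cp([(203,362),(262,373),(242,464),(183,454)]),.004)[:,:2],4).tolist())
print('loose d',np.round(ray(c,cp([(333,365),(388,384),(357,471),(300,451)]),.004)[:,:2],4).tolist())
b=[x for x in blobs(s["img"].max(2)<50,8) if x[0][1]<260 and x[0][0]>180 and x[0][0]<340]
for ce,st,m in b: print('scene black',np.round(ce,1),st)
E
```

```text
[[87, 197, 250], [89, 198, 250], [74, 172, 247], [37, 82, 150]] [[[ 20 164 250]]]
orange [209.  193.4] [ 3  7 16] [[0.598, 0.1174], [0.5958, 0.116]]
orange [243.4 196.7] [ 3  7 10] [[0.5947, 0.0313], [0.5925, 0.0306]]
orange [243.2 248.5] [5 5 8] [[0.4658, 0.0226], [0.4647, 0.0221]]
case rim [[0.4209, -0.073], [0.4198, -0.2076], [0.7847, -0.2157], [0.785, -0.0833]]
base corners z.01 [[0.5715, 0.1545], [0.5731, -0.0077], [0.7025, -0.0085], [0.7029, 0.1555]]
post base [0.64470718 0.19223108 0.        ] [array([0.65012996, 0.18969703, 0.14      ]), array([0.64432786, 0.18534231, 0.16      ]), array([0.63852575, 0.18098759, 0.18      ])]
loose c [[0.4888, 0.1549], [0.4823, 0.1027], [0.4028, 0.1134], [0.4083, 0.1648]]
loose d [[0.4929, 0.0415], [0.4792, -0.0075], [0.4027, 0.0143], [0.4168, 0.0645]]
scene black [253.5 171.5] [252 167   4  10  36]
scene black [249.4 200.1] [247 199   6   3  14]
scene black [319.1 216.7] [312 213  15   9  82]
```

Stand origin ≈ (0.617,0.0735), yaw ≈ 0.4°; case origin ≈ (0.511,-0.143), yaw ≈ -1.4°. The knob is at ≈ (0.612,0.063), which is 125 mm from the post at ≈ (0.645,0.187), matching the given sizes. Moving to the knob.

Emit:
apply_moves([
  [[0, 0, 0.16], [0.07, -0.098, 0], 0],
  [[0, 0, 0.32], [0.14, -0.196, 0], 0],
  [[0, 0, 0.48], [0.21, -0.294, 0], 0],
  [[0, 0, 0.64], [0.28, -0.392, 0], 0],
  [[0, 0, 0.78], [0.35, -0.49, 0], 0],
])

```text
time_s: 0.72
eef_pos: [0.4248, 0.3264, 0.2224]
ee_rot: [[-1.0, -0.001, -0.0], [-0.001, 1.0, 0.0], [0.0, 0.0, -1.0]]
force: [0.8, 0.1, -0.3]
width: 1.002
finger_force: 0.0
```

Emit:
apply_moves([
  [[0, 0, 0], [0.068, -0.096, 0], 0],
  [[0, 0, 0], [0.136, -0.192, 0], 0],
  [[0, 0, 0], [0.204, -0.288, 0], 0],
  [[0, 0, 0], [0.272, -0.384, 0], 0],
  [[0, 0, 0], [0.34, -0.48, 0], 0],
])

```text
time_s: 1.35
eef_pos: [0.5947, 0.0867, 0.2224]
ee_rot: [[-1.0, 0.001, -0.0], [0.001, 1.0, 0.0], [0.0, 0.0, -1.0]]
force: [0.6, 0.2, -0.2]
width: 1.001
finger_force: 0.0
```

```bash
python3 - <<'E'
from h import *
state();c=cam("wrist","w1")
print(np.round(c['K'],1).tolist(),np.round(c['cam_to_world'],3).tolist())
for ce,st,m in blobs(c["img"].max(2)<45,60):print(np.round(ce,1),st,np.round(ray(c,ce,.163),4))
E
```

```text
t 1.35 tcp [0.5947 0.0867 0.2224] yaxis deg 89.9 z [-0.  0. -1.] F [ 0.6  0.2 -0.2] w 1.001 ff 0.0
[[368.2, 0.0, 282.9], [0.0, 368.2, 214.9], [0.0, 0.0, 1.0]] [[0.002, -0.967, -0.254, 0.527], [1.0, 0.002, 0.001, 0.086], [-0.0, -0.254, 0.967, 0.385], [0.0, 0.0, 0.0, 1.0]]
[525.5  21.8] [ 493    0   67   52 2797] [[0.4758 0.2194 0.163 ]]
[ 39.1 221.8] [  3 217  67  15 538] [[ 0.5892 -0.0669  0.163 ]]
[394.  262.3] [ 375  232   55   47 1282] [[0.6169 0.1578 0.163 ]]
[260.2 254.5] [246 244  26  30 374] [[0.6113 0.0714 0.163 ]]
[232.9 360.8] [    0   249   560   149 26124] [[0.6901 0.051  0.163 ]]
[171.2 266.2] [ 138  248   54   32 1026] [[0.6193 0.0137 0.163 ]]
[491.5 297. ] [ 422  248  138   98 4958] [[0.6416 0.2243 0.163 ]]
[163.6 325.7] [156 314  21  34 362] [[0.6625 0.0051 0.163 ]]
[402.1 325.3] [390 314  21  32 362] [[0.6625 0.1667 0.163 ]]
[203.2 410.2] [   0  398  398   22 7260] [[0.7314 0.028  0.163 ]]
```

View pics/w1.png

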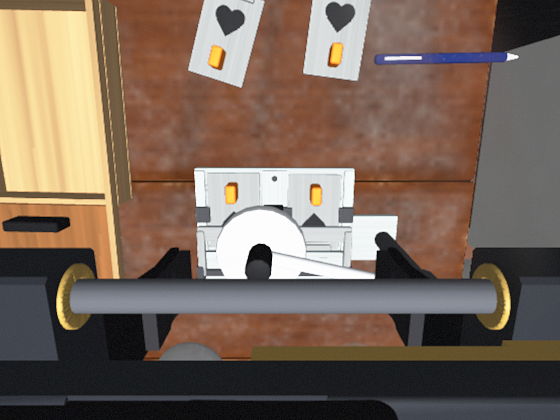

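The wrist view shows the knob at (260,262) on the white disc, with the fingers straddling it. The lane tabs are at (231,193) and (316,195), and this agrees with the top view to within about 4 mm. Lowering onto the knob and closing gently.

Emit:
apply_moves([
  [[0, 0, 0], [0.038, -0.038, 0], 0],
  [[0, 0, 0], [0.038, -0.038, -0.06], 0],
  [[0, 0, 0], [0.038, -0.038, -0.12], 0],
  [[0, 0, 0], [0.038, -0.038, -0.168], 0],
  [[0, 0, 0], [0.038, -0.038, -0.168], 0.5],
])

```text
time_s: 2.02
eef_pos: [0.6115, 0.0692, 0.1365]
ee_rot: [[-1.0, 0.001, -0.004], [0.001, 1.0, -0.001], [0.004, -0.001, -1.0]]
force: [-0.0, 0.2, 0.2]
width: 0.949
finger_force: 0.0
```

Emit:
apply_moves([
  [[0, 0, 0], [0, 0, 0], 0.6],
  [[0, 0, 0], [0, 0, 0], 0.7],
  [[0, 0, 0], [0, 0, 0], 0.78],
  [[0, 0, 0], [0, 0, 0], 0.85],
  [[0, 0, 0], [0, 0, 0], 0.9],
])

```text
time_s: 2.65
eef_pos: [0.613, 0.0693, 0.1387]
ee_rot: [[-1.0, 0.001, 0.0], [0.001, 1.0, 0.0], [-0.0, 0.0, -1.0]]
force: [0.0, 0.5, 0.3]
width: 0.399
finger_force: 0.0
```

Emit:
apply_moves([
  [[0, 0, 0], [0, 0, 0], 1],
  [[0, 0, 0], [0, 0, 0], 1],
  [[0, 0, 0], [0, 0, 0], 1],
  [[0, 0, 0], [0, 0, 0], 1],
  [[0, 0, 0], [0, 0, 0], 1],
])

```text
time_s: 3.28
eef_pos: [0.6131, 0.0701, 0.1386]
ee_rot: [[-1.0, 0.001, 0.0], [0.001, 1.0, 0.001], [-0.0, 0.001, -1.0]]
force: [2.2, 5.5, -1.7]
width: 0.198
finger_force: 30.0
```

Emit:
apply_moves([
  [[0, 0, 0], [-0.049, 0.021, 0], 1],
  [[0, 0, 0], [-0.093, 0.049, 0], 1],
  [[0, 0, 0], [-0.13, 0.086, 0], 1],
  [[0, 0, 0], [-0.159, 0.13, 0], 1],
  [[0, 0, 0], [-0.177, 0.178, 0], 1],
])

```text
time_s: 3.9
eef_pos: [0.5168, 0.1514, 0.1373]
ee_rot: [[-1.0, 0.007, -0.018], [0.007, 1.0, -0.01], [0.018, -0.01, -1.0]]
force: [-43.3, -18.7, 28.1]
width: 0.12
finger_force: 37.2
```

```bash
python3 - <<'E'
from h import *
state();c=cam("wrist");t=cam("top");state()
a=c["img"][100:420,80:480];b=cv2.resize(t["img"][120:280,120:320],None,fx=2,fy=2,interpolation=cv2.INTER_CUBIC)
cv2.imwrite("pics/k2.png",np.hstack([a,b[:320]]))
E
```

```text
t 3.9 tcp [0.5168 0.1514 0.1373] yaxis deg 89.6 z [-0.018 -0.01  -1.   ] F [-43.3 -18.7  28.1] w 0.12 ff 37.2
t 4.0 tcp [0.5145 0.156  0.1371] yaxis deg 90.0 z [-0.021 -0.007 -1.   ] F [-48.7 -14.2  32.6] w 0.101 ff 37.9
```

View pics/k2.png

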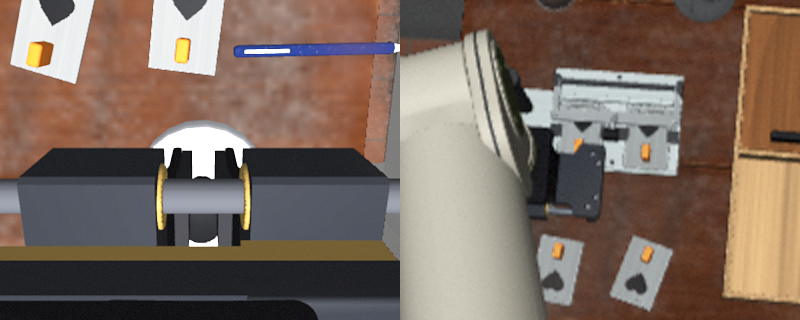

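The knob has slid to the +x edge of the pads because the true post is nearer (0.652,0.190) than I assumed. I'll open, recentre and regrip.

Emit:
apply_moves([
  [[0, 0, 0], [0, 0, 0], 0.6],
  [[0, 0, 0], [0, 0, 0], 0.6],
  [[0, 0, 0], [0.007, 0, 0], 0.6],
  [[0, 0, 0], [0.014, 0, 0], 0.6],
  [[0, 0, 0], [0.014, 0, 0], 0.6],
])

```text
time_s: 4.62
eef_pos: [0.5227, 0.1507, 0.1363]
ee_rot: [[-1.0, 0.007, -0.022], [0.007, 1.0, -0.011], [0.022, -0.011, -1.0]]
force: [-45.2, -22.0, 27.5]
width: 0.397
finger_force: 22.3
```

```bash
python3 - <<'E'
from h import *
state();c=cam("wrist");cv2.imwrite("pics/k3.png",c["img"][150:420,150:430])
E
```

```text
t 4.62 tcp [0.5227 0.1507 0.1363] yaxis deg 89.6 z [-0.022 -0.011 -1.   ] F [-45.2 -22.   27.5] w 0.397 ff 22.3
```

View pics/k3.png

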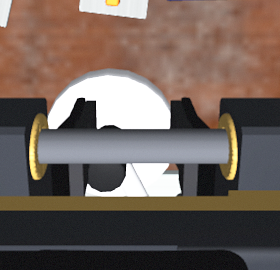

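```bash
python3 - <<'E'
from h import *
s=state();print(np.round(s['joint_pos'],1),np.round(s['joint_torque'],1),np.round(s['torque'],2))
c=cam("scene");t=cam("top")
print(proj(t,[[.5145,.156,.137],[.652,.19,.18]]),proj(c,[[.5145,.156,.137],[.652,.19,.18]]))
a=cv2.resize(c["img"][100:260,130:330],None,fx=2,fy=2,interpolation=cv2.INTER_CUBIC);b=cv2.resize(t["img"][120:280,120:320],None,fx=2,fy=2,interpolation=cv2.INTER_CUBIC)
cv2.imwrite("pics/k4.png",np.hstack([a,b]))
E
```

```text
t 4.67 tcp [0.5227 0.1507 0.1364] yaxis deg 89.6 z [-0.022 -0.011 -1.   ] F [-44.5 -22.3  27.2] w 0.399 ff 22.2
[-32.7  13.6  13.5 101.8  -3.3  66.3  71.4] [ -5.7 -42.2  -2.5 -51.6  -2.2 -16.8   1. ] [-5.42  9.84 -1.  ]
[[182.67564361 217.65478834]
 [169.85286149 151.96044944]] [[206.70187075 181.46641146]
 [223.86188761 150.55066234]]
```

View pics/k4.png

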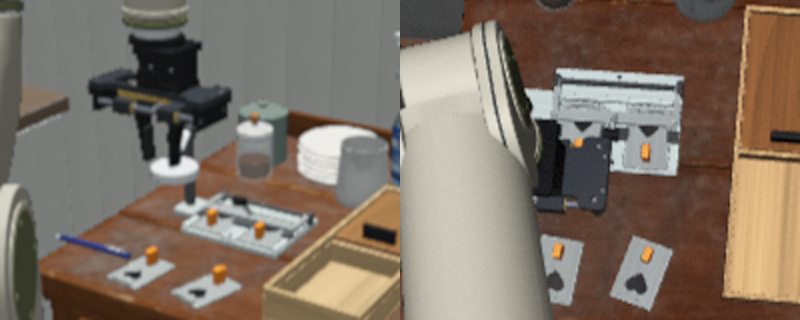

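The left finger's corner is jammed radially against the knob, so the force line gives the knob at ≈ (0.540,0.138). Backing out, recentring, and then I'll cage the knob instead of pinching it.

Emit:
apply_moves([
  [[0, 0, 0], [-0.06, 0, 0], 0.5],
  [[0, 0, 0], [-0.06, -0.02, 0], 0.5],
  [[0, 0, 0], [-0.06, -0.04, 0], 0.5],
  [[0, 0, 0], [-0.02, -0.04, 0], 0.5],
  [[0, 0, 0], [0.014, -0.04, 0], 0.5],
])

```text
time_s: 5.4
eef_pos: [0.54, 0.137, 0.1388]
ee_rot: [[-1.0, 0.003, 0.001], [0.003, 1.0, -0.0], [-0.001, -0.0, -1.0]]
force: [0.3, 0.5, 0.8]
width: 0.499
finger_force: 0.0
```

Emit:
apply_moves([
  [[0, 0, 0], [0, 0, 0], 0.6],
  [[0, 0, 0], [0, 0, 0], 0.65],
  [[0, 0, 0], [0, 0, 0], 0.7],
  [[0, 0, 0], [0, 0, 0], 0.74],
  [[0, 0, 0], [0, 0, 0], 0.74],
])

```text
time_s: 6.02
eef_pos: [0.5384, 0.1383, 0.1387]
ee_rot: [[-1.0, 0.001, 0.0], [0.001, 1.0, 0.0], [-0.0, 0.0, -1.0]]
force: [0.0, 0.3, -0.4]
width: 0.268
finger_force: 0.0
```

```bash
python3 - <<'E'
from h import *
state();c=cam("wrist");cv2.imwrite("pics/k5.png",c["img"][150:420,150:430])
E
```

```text
t 6.03 tcp [0.5384 0.1383 0.1387] yaxis deg 89.9 z [ 0.  0. -1.] F [ 0.   0.3 -0.4] w 0.268 ff 0.0
```

View pics/k5.png

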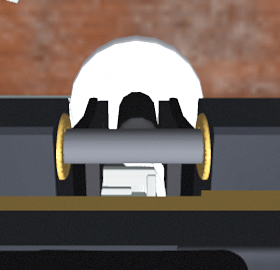

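Emit:
apply_moves([
  [[0, 0, 0], [-0.018, 0.054, 0], 0.74],
  [[0, 0, -0.15], [-0.023, 0.11, 0], 0.74],
  [[0, 0, -0.45], [-0.015, 0.166, 0], 0.74],
  [[0, 0, -0.75], [0.006, 0.219, 0], 0.74],
  [[0, 0, -1], [0.034, 0.263, 0], 0.74],
])

```text
time_s: 6.7
eef_pos: [0.5553, 0.271, 0.1385]
ee_rot: [[-0.863, 0.504, -0.0], [0.504, 0.863, 0.0], [0.0, -0.0, -1.0]]
force: [-0.3, -1.3, 0.9]
width: 0.261
finger_force: 0.4
```

Emit:
apply_moves([
  [[0, 0, -0.1], [0.009, 0.01, 0], 0.74],
  [[0, 0, -0.2], [0.018, 0.019, 0], 0.74],
  [[0, 0, -0.3], [0.027, 0.028, 0], 0.74],
  [[0, 0, -0.4], [0.037, 0.037, 0], 0.74],
  [[0, 0, -0.4], [0.037, 0.037, 0], 0.74],
])

```text
time_s: 7.32
eef_pos: [0.574, 0.2886, 0.1384]
ee_rot: [[-0.743, 0.67, -0.0], [0.67, 0.743, -0.0], [0.0, -0.0, -1.0]]
force: [0.7, -0.2, 0.3]
width: 0.262
finger_force: 0.0
```

Emit:
apply_moves([
  [[0, 0, -0.05], [0.006, 0.004, 0], 0.74],
  [[0, 0, -0.1], [0.012, 0.009, 0], 0.74],
  [[0, 0, -0.15], [0.018, 0.013, 0], 0.74],
  [[0, 0, -0.2], [0.024, 0.017, 0], 0.74],
  [[0, 0, -0.2], [0.03, 0.021, 0], 0.74],
])

```text
time_s: 7.95
eef_pos: [0.5892, 0.299, 0.1386]
ee_rot: [[-0.668, 0.744, 0.0], [0.744, 0.668, 0.0], [-0.0, 0.0, -1.0]]
force: [-0.0, -0.9, 0.2]
width: 0.258
finger_force: 0.3
```

Emit:
apply_moves([
  [[0, 0, -0.05], [0.007, 0.004, 0], 0.74],
  [[0, 0, -0.1], [0.014, 0.008, 0], 0.74],
  [[0, 0, -0.15], [0.021, 0.011, 0], 0.74],
  [[0, 0, -0.2], [0.026, 0.013, 0], 0.74],
  [[0, 0, -0.2], [0.031, 0.015, 0], 0.74],
])

```text
time_s: 8.57
eef_pos: [0.6022, 0.3055, 0.1382]
ee_rot: [[-0.586, 0.81, -0.006], [0.81, 0.586, -0.002], [0.002, -0.006, -1.0]]
force: [-19.3, -7.8, 12.1]
width: 0.261
finger_force: 10.2
```

Hit the lamp stop (≈21 N). Backing off, releasing and rising.

Emit:
apply_moves([
  [[0, 0, 0], [-0.009, -0.005, 0], 0.74],
  [[0, 0, 0], [-0.009, -0.005, 0], 0.65],
  [[0, 0, 0], [-0.009, -0.005, 0.03], 0.65],
  [[0, 0, 0], [-0.009, -0.005, 0.09], 0.6],
  [[0, 0, 0], [-0.009, -0.005, 0.14], 0.6],
])

```text
time_s: 9.2
eef_pos: [0.6005, 0.304, 0.211]
ee_rot: [[-0.587, 0.81, 0.002], [0.81, 0.587, 0.001], [-0.0, 0.002, -1.0]]
force: [-0.2, 0.8, -0.6]
width: 0.394
finger_force: 0.0
```

Emit:
apply_moves([
  [[0, 0, 0.3], [-0.05, -0.07, 0], 0.6],
  [[0, 0, 0.6], [-0.09, -0.16, 0], 0.6],
  [[0, 0, 0.9], [-0.12, -0.26, 0], 0.6],
  [[0, 0, 1], [-0.14, -0.36, 0], 0.6],
  [[0, 0, 1], [-0.15, -0.46, 0], 0.6],
])

```text
time_s: 9.82
eef_pos: [0.525, 0.0723, 0.2101]
ee_rot: [[-0.913, 0.407, 0.002], [0.407, 0.913, 0.001], [-0.001, 0.002, -1.0]]
force: [0.7, 1.1, -0.1]
width: 0.399
finger_force: 0.0
```

```bash
python3 - <<'E'
from h import *
state();c=cam("wrist","w6");t=cam("top")
for n,q in(("w",c),("t",t)):
  for ce,st,m in blobs(orange(q),8): print(n,'orange',np.round(ce,1),st[2:],np.round(ray(q,ce,.026)[0,:2],4),np.round(ray(q,ce,.036)[0,:2],4))
cv2.imwrite("pics/w6.png",np.hstack([c["img"],cv2.resize(t["img"][130:270,140:260],(240,280)).repeat(1,0) if 0 else np.vstack([cv2.resize(t["img"][130:270,140:260],(240,280)),np.zeros((140,240,3),np.uint8)])]))
E
```

```text
t 9.82 tcp [0.525  0.0723 0.2101] yaxis deg 66.0 z [ 0.002  0.001 -1.   ] F [ 0.7  1.1 -0.1] w 0.399 ff 0.0
w orange [318.2   5.8] [ 29  14 109] [0.3916 0.165 ] [0.3936 0.1631]
w orange [247.5  38.9] [ 5  4 11] [0.3904 0.0992] [0.3925 0.0992]
w orange [251.9  39.9] [3 3 8] [0.3926 0.1024] [0.3947 0.1023]
w orange [240.7  50.4] [ 9  4 15] [0.3963 0.0898] [0.3982 0.0901]
w orange [316.7 108. ] [11 21 50] [0.4678 0.1317] [0.4677 0.1307]
w orange [ 51.7 147.8] [ 6  4 10] [ 0.4    -0.1067] [ 0.4018 -0.1007]
w orange [ 38.9 149.8] [ 8  5 17] [ 0.3967 -0.1186] [ 0.3986 -0.1123]
w orange [215.9 157.7] [14 18 79] [0.4704 0.0283] [0.4702 0.0303]
w orange [397.9 206.7] [ 9  4 15] [0.5847 0.168 ] [0.5812 0.166 ]
w orange [353.9 240.7] [10 18 49] [0.5997 0.1164] [0.5957 0.1159]
w orange [362.3 244.3] [ 5 11 13] [0.6066 0.1227] [0.6025 0.122 ]
w orange [278.8 272. ] [14 13 67] [0.5997 0.0346] [0.5957 0.0365]
w orange [551.  328.8] [ 6  6 14] [0.7775 0.2718] [0.7685 0.2669]
w orange [ 43.6 358.9] [10  2 11] [ 0.588  -0.2401] [ 0.5844 -0.2303]
t orange [243.6 246.9] [ 4  7 16] [0.4696 0.022 ] [0.4685 0.0215]
```

View pics/w6.png

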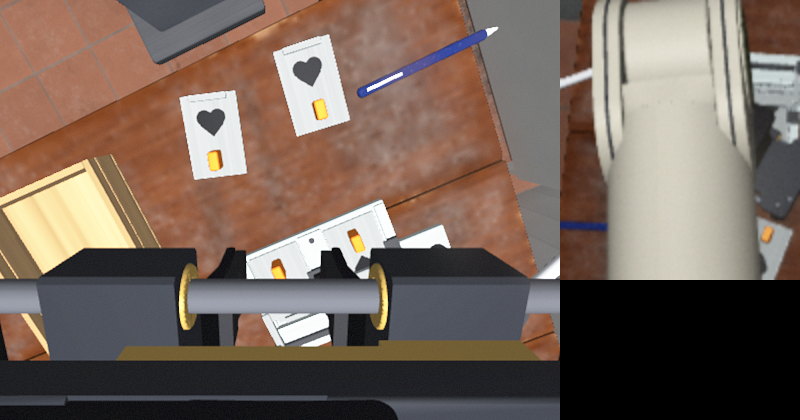

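The wrist view shows the loose tabs at (317,108) and (216,158), and the lane tabs at (356,241) and (279,271). From w1 and k4 the bar handle is at ≈ (0.608,0.0765). Approaching it and checking from near.

Emit:
apply_moves([
  [[0, 0, 0.25], [0.04, 0.008, 0], 0.6],
  [[0, 0, 0.5], [0.08, 0.008, 0], 0.6],
  [[0, 0, 0.8], [0.12, 0.008, -0.04], 0.6],
  [[0, 0, 0.8], [0.15, 0.008, -0.1], 0.6],
  [[0, 0, 0.8], [0.164, 0.008, -0.14], 0.6],
])

```text
time_s: 10.55
eef_pos: [0.6076, 0.0781, 0.1379]
ee_rot: [[-1.0, 0.002, -0.0], [0.002, 1.0, 0.0], [0.0, 0.0, -1.0]]
force: [0.7, 0.1, -0.1]
width: 0.404
finger_force: 0.0
```

```bash
python3 - <<'E'
from h import *
state();c=cam("wrist","w7")
for ce,st,m in blobs(orange(c),8): print('orange',np.round(ce,1),st[2:],np.round(ray(c,ce,.032)[0,:2],4))
for ce,st,m in blobs(c["img"].max(2)<45,60): print(np.round(ce,1),st,np.round(ray(c,ce,.06)[0,:2],4))
E
```

```text
t 10.55 tcp [0.6076 0.0781 0.1379] yaxis deg 89.9 z [-0.  0. -1.] F [ 0.7  0.1 -0.1] w 0.404 ff 0.0
orange [204.7  14.7] [ 19  31 404] [0.4734 0.0261]
orange [362.   18.6] [12 21 54] [0.476  0.1301]
orange [225.2 199.8] [ 14  24 292] [0.5984 0.0344]
orange [338. 202.] [ 13  24 280] [0.6004 0.1187]
[282.9 218.2] [269 215  28   9 194] [0.6052 0.0775]
[  5.6 237.3] [  0 230  14  17 186] [ 0.6182 -0.1132]
[281.6 234.2] [270 232  26   4  60] [0.6165 0.0765]
[422.3 278.3] [ 347  247  177   99 4706] [0.6495 0.1761]
[143.7 279.1] [  42  249  178   97 4787] [ 0.6496 -0.0213]
[231.2 265.7] [207 248  39  32 783] [0.6396 0.0411]
[334.7 265.7] [320 248  39  32 782] [0.6398 0.1137]
[235.1 324.9] [233 314   7  31 118] [0.6862 0.0421]
[330.9 324.5] [327 314   7  30 114] [0.6861 0.1124]
[281.6 377.8] [    0   326   560    72 19729] [0.7317 0.0761]
[203.6 410.3] [   0  397  398   23 7224] [0.7614 0.0147]
```

View pics/w7.png

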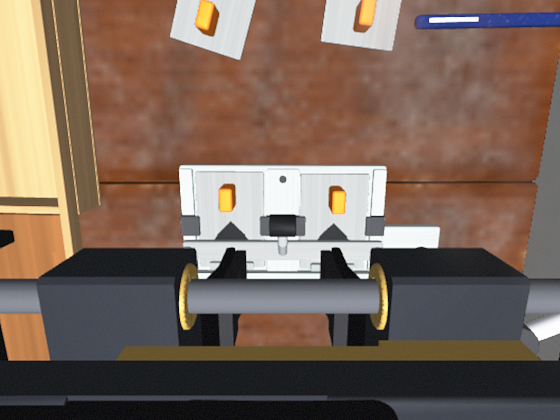

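Handle is at (282,226), i.e. ≈ (0.610,0.077), centred between the fingers. Descending and pinching.

Emit:
apply_moves([
  [[0, 0, 0], [0.006, -0.002, -0.05], 0.6],
  [[0, 0, 0], [0.006, -0.002, -0.1], 0.6],
  [[0, 0, 0], [0.006, -0.002, -0.15], 0.6],
  [[0, 0, 0], [0.006, -0.002, -0.188], 0.6],
  [[0, 0, 0], [0.006, -0.002, -0.188], 0.75],
])

```text
time_s: 11.22
eef_pos: [0.6092, 0.0769, 0.0439]
ee_rot: [[-1.0, 0.001, -0.002], [0.001, 1.0, -0.0], [0.002, -0.0, -1.0]]
force: [-0.6, -0.2, 0.8]
width: 0.351
finger_force: 0.0
```

Emit:
apply_moves([
  [[0, 0, 0], [0, 0, 0], 1],
  [[0, 0, 0], [0, 0, 0], 1],
  [[0, 0, 0], [0, 0, 0], 1],
  [[0, 0, 0], [0, 0, 0], 1],
  [[0, 0, 0], [0, 0, 0], 1],
])

```text
time_s: 11.85
eef_pos: [0.6108, 0.0776, 0.0458]
ee_rot: [[-1.0, 0.001, 0.002], [0.001, 1.0, 0.001], [-0.002, 0.001, -1.0]]
force: [-1.3, 3.2, 6.0]
width: 0.2
finger_force: 30.0
```

Emit:
apply_moves([
  [[0, 0, 0], [0.021, 0, 0.032], 1],
  [[0, 0, 0], [0.054, 0, 0.062], 1],
  [[0, 0, 0], [0.092, 0, 0.082], 1],
  [[0, 0, 0], [0.135, 0, 0.092], 1],
  [[0, 0, 0], [0.173, 0, 0.091], 1],
])

```text
time_s: 12.48
eef_pos: [0.6966, 0.0772, 0.091]
ee_rot: [[-1.0, 0.001, -0.001], [0.001, 1.0, 0.001], [0.001, 0.001, -1.0]]
force: [-4.6, 1.4, 2.5]
width: 0.203
finger_force: 30.0
```

Emit:
apply_moves([
  [[0, 0, 0], [0.01, 0, -0.002], 1],
  [[0, 0, 0], [0.018, 0, -0.004], 1],
  [[0, 0, 0], [0.026, 0, -0.007], 1],
  [[0, 0, 0], [0.034, 0, -0.009], 1],
  [[0, 0, 0], [0.038, 0, -0.011], 1],
])

```text
time_s: 13.1
eef_pos: [0.7164, 0.0771, 0.0862]
ee_rot: [[-1.0, 0.001, 0.002], [0.001, 1.0, 0.001], [-0.002, 0.001, -1.0]]
force: [-1.3, 2.6, 8.9]
width: 0.199
finger_force: 30.0
```

Emit:
apply_moves([
  [[0, 0, 0], [0.004, 0, -0.002], 1],
  [[0, 0, 0], [0.008, 0, -0.003], 1],
  [[0, 0, 0], [0.012, 0, -0.005], 1],
  [[0, 0, 0], [0.012, 0, -0.005], 1],
  [[0, 0, 0], [0.012, 0, -0.005], 1],
])

```text
time_s: 13.72
eef_pos: [0.7204, 0.0772, 0.0845]
ee_rot: [[-1.0, 0.001, -0.002], [0.001, 1.0, 0.001], [0.002, 0.001, -1.0]]
force: [-15.0, 2.0, 20.8]
width: 0.198
finger_force: 30.0
```

Bar is right up against its stop. Backing off, releasing, rising and moving over the right-lane tab.

Emit:
apply_moves([
  [[0, 0, 0], [-0.01, 0, 0.004], 1],
  [[0, 0, 0], [-0.01, 0, 0.004], 0.6],
  [[0, 0, 0], [-0.01, 0, 0.004], 0.6],
  [[0, 0, 0], [-0.01, 0, 0.06], 0.6],
  [[0, 0, 0], [-0.01, 0, 0.12], 0.6],
])

```text
time_s: 14.35
eef_pos: [0.716, 0.0763, 0.1417]
ee_rot: [[-1.0, 0.002, -0.002], [0.002, 1.0, -0.001], [0.002, -0.001, -1.0]]
force: [-0.6, 0.5, 0.3]
width: 0.397
finger_force: 0.0
```

Emit:
apply_moves([
  [[0, 0, 0], [-0.08, -0.02, 0], 0.6],
  [[0, 0, 0], [-0.16, -0.05, 0], 0.6],
  [[0, 0, 0], [-0.23, -0.086, 0], 0.6],
  [[0, 0, 0], [-0.23, -0.086, -0.05], 0.6],
  [[0, 0, 0], [-0.23, -0.086, -0.1], 0.6],
])

```text
time_s: 14.98
eef_pos: [0.6013, 0.0333, 0.0917]
ee_rot: [[-1.0, 0.002, 0.0], [0.002, 1.0, 0.0], [-0.0, 0.0, -1.0]]
force: [-0.9, 0.2, -0.8]
width: 0.399
finger_force: 0.0
```

```bash
python3 - <<'E'
from h import *
state();c=cam("wrist","w8")
for ce,st,m in blobs(orange(c),30): print('orange',np.round(ce,1),st,np.round(ray(c,ce,.034)[0,:2],4))
E
```

```text
t 14.97 tcp [0.6013 0.0333 0.0917] yaxis deg 89.9 z [ 0.  0. -1.] F [-0.9  0.2 -0.8] w 0.399 ff 0.0
orange [267.3  10.3] [257   0  22  24 394] [0.4769 0.0246]
orange [463.7   8.1] [454   0  21  18 298] [0.4762 0.1305]
orange [287.  225.4] [280 212  15  28 411] [0.598  0.0352]
orange [421.1 228.1] [413 215  17  27 408] [0.6001 0.119 ]
```

View pics/w8.png

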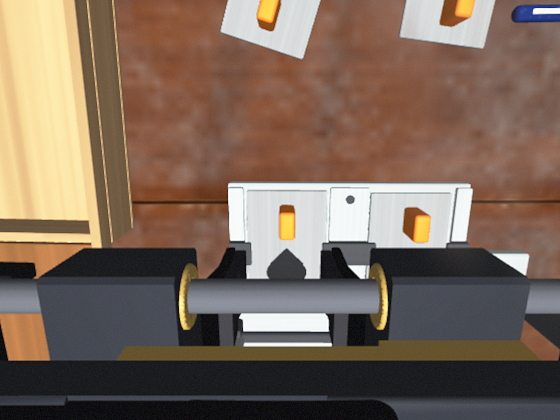

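Right tab at (287,225), ≈ (0.598,0.035), sits centred between the fingers with the bar clear. Descending and gripping.

Emit:
apply_moves([
  [[0, 0, 0], [-0.006, 0.003, -0.04], 0.66],
  [[0, 0, 0], [-0.006, 0.003, -0.08], 0.7],
  [[0, 0, 0], [-0.006, 0.003, -0.12], 0.7],
  [[0, 0, 0], [-0.006, 0.003, -0.146], 0.7],
  [[0, 0, 0], [-0.006, 0.003, -0.146], 1],
])

```text
time_s: 15.65
eef_pos: [0.5979, 0.0351, 0.018]
ee_rot: [[-1.0, 0.001, -0.002], [0.001, 1.0, -0.0], [0.002, -0.0, -1.0]]
force: [-0.5, -0.3, 0.3]
width: 0.254
finger_force: 0.0
```

Emit:
apply_moves([
  [[0, 0, 0], [0, 0, 0], 1],
  [[0, 0, 0], [0, 0, 0], 1],
  [[0, 0, 0], [0, 0, 0], 1],
  [[0, 0, 0], [0, 0, 0], 1],
  [[0, 0, 0], [0, 0, 0], 1],
])

```text
time_s: 16.27
eef_pos: [0.599, 0.0353, 0.0198]
ee_rot: [[-1.0, 0.001, 0.001], [0.001, 1.0, 0.0], [-0.001, 0.0, -1.0]]
force: [-0.2, -0.3, 5.6]
width: 0.112
finger_force: 30.0
```

Emit:
apply_moves([
  [[0, 0, 0], [-0.02, 0, 0], 1],
  [[0, 0, 0], [-0.045, 0, 0], 1],
  [[0, 0, 0], [-0.075, 0, 0], 1],
  [[0, 0, 0], [-0.105, 0, 0], 1],
  [[0, 0, 0], [-0.13, 0, 0], 1],
])

```text
time_s: 16.9
eef_pos: [0.5328, 0.0354, 0.0194]
ee_rot: [[-1.0, 0.001, 0.001], [0.001, 1.0, 0.0], [-0.001, 0.0, -1.0]]
force: [2.9, -0.6, 3.6]
width: 0.114
finger_force: 30.0
```

Emit:
apply_moves([
  [[0, 0, 0], [0, 0, 0.06], 1],
  [[0, 0, 0], [0, 0, 0.13], 1],
  [[0, 0, 0], [0, 0, 0.2], 1],
  [[0, 0, 0], [0, -0.09, 0.24], 1],
  [[0, 0, 0], [0, -0.17, 0.24], 1],
])

```text
time_s: 17.52
eef_pos: [0.5327, -0.0506, 0.1399]
ee_rot: [[-1.0, 0.001, 0.0], [0.001, 1.0, 0.001], [-0.0, 0.001, -1.0]]
force: [0.4, -0.1, -1.3]
width: 0.112
finger_force: 30.0
```

Emit:
apply_moves([
  [[0, 0, 0], [0, -0.05, 0], 1],
  [[0, 0, 0], [0, -0.1, 0], 1],
  [[0, 0, 0], [0, -0.15, 0], 1],
  [[0, 0, 0], [0, -0.18, 0], 1],
  [[0, 0, 0], [0, -0.18, 0], 1],
])

```text
time_s: 18.15
eef_pos: [0.5326, -0.1403, 0.1385]
ee_rot: [[-1.0, 0.003, -0.001], [0.003, 1.0, 0.0], [0.001, 0.0, -1.0]]
force: [-0.0, -0.6, -1.2]
width: 0.113
finger_force: 30.0
```

```bash
python3 - <<'E'
from h import *
state();c=cam("wrist","w9");np.savez("w9.npz",**c)
E
```

```text
t 18.15 tcp [ 0.5326 -0.1403  0.1385] yaxis deg 89.8 z [-0.001  0.    -1.   ] F [-0.  -0.6 -1.2] w 0.113 ff 30.0
```

View pics/w9.png

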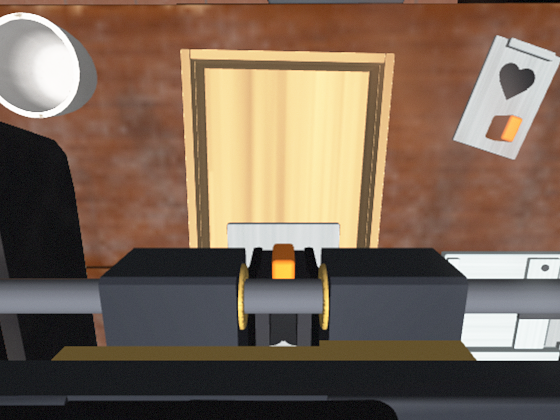

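The wrist view shows the plate held level (228–340, row 223) over the case. Rim corners are at (182,50) and (394,54), floor corners at (205,68) and (370,70). Computing the case pose from these.

```bash
python3 - <<'E'
from h import *
c=dict(np.load("w9.npz"))
print('rim',np.round(ray(c,[(182,50),(394,54),(190,245),(378,245)],.05)[:,:2],4).tolist())
print('floor',np.round(ray(c,[(205,68),(370,70),(208,245),(358,245)],.004)[:,:2],4).tolist())
print('plate front edge',np.round(ray(c,[(228,224),(340,224)],.133)[:,:2],4).tolist())
h=cv2.cvtColor(c["img"],cv2.COLOR_BGR2HSV)
print('cup',[ (np.round(ce,1),st[2:]) for ce,st,m in blobs((h[...,1]<40)&(h[...,2]>170),1500)])
for ce,st,m in blobs(orange(c)&(np.mgrid[:420,:560][1]>440),60): print('d tab',np.round(ce,1),np.round(ray(c,ce,.024)[0,:2],4))
E
```

```text
rim [[0.4225, -0.2042], [0.4254, -0.0701], [0.5527, -0.208], [0.5532, -0.0724]]
floor [[0.4275, -0.1994], [0.4294, -0.0745], [0.5688, -0.205], [0.5694, -0.077]]
plate front edge [[0.5132, -0.167], [0.5134, -0.1136]]
cup [(array([44. , 67.5]), array([  80,  106, 4960], dtype=int32)), (array([505.6,  95.7]), array([ 106,  124, 5898], dtype=int32)), (array([282.9, 236.8]), array([ 113,   43, 2835], dtype=int32)), (array([505.2, 265.5]), array([ 115,   25, 2494], dtype=int32)), (array([488.3, 329.3]), array([  56,   34, 1773], dtype=int32))]
```

Case origin ≈ (0.515,-0.139), yaw ≈ -1.5°, confirmed by its 172/124 mm inside dimensions. Laying the first plate back-right, with the tool at (0.535,-0.170).

Emit:
apply_moves([
  [[0, 0, -0.05], [0.005, -0.059, 0], 1],
  [[0, 0, -0.05], [0.005, -0.059, -0.06], 1],
  [[0, 0, -0.05], [0.005, -0.059, -0.13], 1],
  [[0, 0, -0.05], [0.005, -0.059, -0.19], 1],
  [[0, 0, -0.05], [0.005, -0.059, -0.225], 1],
])

```text
time_s: 18.82
eef_pos: [0.5354, -0.1675, 0.0249]
ee_rot: [[-1.0, 0.026, -0.002], [0.026, 1.0, 0.001], [0.002, 0.001, -1.0]]
force: [0.9, 0.9, -1.8]
width: 0.108
finger_force: 30.0
```

Emit:
apply_moves([
  [[0, 0, 0], [0, 0, -0.006], 1],
  [[0, 0, 0], [0, 0, -0.012], 1],
  [[0, 0, 0], [0, 0, -0.018], 1],
  [[0, 0, 0], [0, 0, -0.023], 1],
  [[0, 0, 0], [0, 0, -0.023], 1],
])

```text
time_s: 19.45
eef_pos: [0.536, -0.1692, 0.0151]
ee_rot: [[-1.0, 0.028, 0.0], [0.028, 1.0, 0.0], [-0.0, 0.0, -1.0]]
force: [0.0, 0.8, -1.5]
width: 0.115
finger_force: 30.0
```

Emit:
apply_moves([
  [[0, 0, 0], [0, 0, -0.003], 1],
  [[0, 0, 0], [0, 0, -0.003], 0.8],
  [[0, 0, 0], [0, 0, -0.003], 0.8],
  [[0, 0, 0], [0, 0, 0.04], 0.8],
  [[0, 0, 0], [0, 0, 0.12], 0.8],
])

```text
time_s: 20.08
eef_pos: [0.5349, -0.169, 0.0746]
ee_rot: [[-1.0, 0.028, -0.003], [0.028, 1.0, 0.0], [0.003, 0.0, -1.0]]
force: [0.7, -0.4, 0.3]
width: 0.196
finger_force: 0.0
```

Emit:
apply_moves([
  [[0, 0, 0.01], [0.01, 0.1, 0.1], 0.7],
  [[0, 0, 0.03], [0.03, 0.22, 0.14], 0.7],
  [[0, 0, 0.05], [0.06, 0.34, 0.14], 0.7],
  [[0, 0, 0.05], [0.09, 0.46, 0.14], 0.7],
  [[0, 0, 0.05], [0.12, 0.576, 0.1], 0.7],
])

```text
time_s: 20.7
eef_pos: [0.5955, 0.1142, 0.1287]
ee_rot: [[-1.0, 0.001, 0.003], [0.001, 1.0, 0.001], [-0.003, 0.001, -1.0]]
force: [0.6, -0.3, -0.1]
width: 0.301
finger_force: 0.0
```

```bash
python3 - <<'E'
from h import *
state();c=cam("wrist","w10");np.savez("w10.npz",**c)
for ce,st,m in blobs(orange(c),30): print('orange',np.round(ce,1),st,np.round(ray(c,ce,.034)[0,:2],4),np.round(ray(c,ce,.022)[0,:2],4))
t=cam("top","t10");np.savez("t10.npz",**t)
for ce,st,m in blobs(orange(t),6): print('top orange',np.round(ce,1),st,np.round(ray(t,ce,.026)[0,:2],4))
E
```

```text
t 20.7 tcp [0.5955 0.1142 0.1287] yaxis deg 89.9 z [ 0.003  0.001 -1.   ] F [ 0.6 -0.3 -0.1] w 0.301 ff 0.0
orange [313.8  26.9] [305  12  18  31 430] [0.4716 0.1336] [0.469  0.1346]
orange [147.2  30.6] [138  16  19  31 427] [0.4736 0.0275] [0.4711 0.0235]
orange [289.  220.6] [283 209  13  24 304] [0.5997 0.1181] [0.6031 0.1183]
top orange [209.  195.5] [208 195   3   2   6] [0.5922 0.1167]
top orange [323.7 226.1] [322 223   4   7  25] [ 0.5324 -0.1709]
top orange [243.3 247. ] [241 244   5   7  21] [0.4694 0.0227]
```

First plate is in place: the top view has its tab at ≈ (0.532,-0.171). Now the left-lane tab at (0.5997,0.118), watching the lamp post.

Emit:
apply_moves([
  [[0, 0, 0], [0.002, 0.001, -0.02], 0.7],
  [[0, 0, 0], [0.002, 0.001, -0.05], 0.7],
  [[0, 0, 0], [0.002, 0.001, -0.08], 0.7],
  [[0, 0, 0], [0.002, 0.001, -0.11], 0.7],
  [[0, 0, 0], [0.002, 0.001, -0.11], 0.7],
])

```text
time_s: 21.42
eef_pos: [0.5943, 0.1117, 0.0706]
ee_rot: [[-1.0, 0.002, -0.002], [0.002, 1.0, -0.001], [0.002, -0.001, -1.0]]
force: [-0.3, 0.2, 1.1]
width: 0.298
finger_force: 0.0
```

Emit:
apply_moves([
  [[0, 0, 0], [0.005, 0.0125, -0.02], 0.7],
  [[0, 0, 0], [0.005, 0.0125, -0.045], 0.7],
  [[0, 0, 0], [0.005, 0.0125, -0.07], 0.7],
  [[0, 0, 0], [0.005, 0.0125, -0.09], 0.7],
  [[0, 0, 0], [0.005, 0.0125, -0.103], 0.7],
])

```text
time_s: 22.05
eef_pos: [0.5974, 0.1183, 0.0199]
ee_rot: [[-1.0, 0.002, -0.001], [0.002, 1.0, -0.0], [0.001, -0.0, -1.0]]
force: [-0.4, 0.4, -0.4]
width: 0.295
finger_force: 0.0
```

Emit:
apply_moves([
  [[0, 0, 0], [0, 0, 0], 0.85],
  [[0, 0, 0], [0, 0, 0], 1],
  [[0, 0, 0], [0, 0, 0], 1],
  [[0, 0, 0], [0, 0, 0], 1],
  [[0, 0, 0], [0, 0, 0], 1],
])

```text
time_s: 22.68
eef_pos: [0.598, 0.1186, 0.0212]
ee_rot: [[-1.0, 0.001, 0.001], [0.001, 1.0, 0.0], [-0.001, 0.0, -1.0]]
force: [0.4, -0.2, 2.9]
width: 0.113
finger_force: 30.0
```

Emit:
apply_moves([
  [[0, 0, 0], [-0.02, 0, 0], 1],
  [[0, 0, 0], [-0.045, 0, 0], 1],
  [[0, 0, 0], [-0.075, 0, 0], 1],
  [[0, 0, 0], [-0.105, 0, 0], 1],
  [[0, 0, 0], [-0.13, 0, 0], 1],
])

```text
time_s: 23.3
eef_pos: [0.5317, 0.1186, 0.0209]
ee_rot: [[-1.0, 0.001, 0.0], [0.001, 1.0, 0.0], [-0.0, 0.0, -1.0]]
force: [2.2, -1.1, 2.6]
width: 0.113
finger_force: 30.0
```

Emit:
apply_moves([
  [[0, 0, 0], [0, 0, 0.06], 1],
  [[0, 0, 0], [0, 0, 0.13], 1],
  [[0, 0, 0], [0, 0, 0.2], 1],
  [[0, 0, 0], [0, -0.06, 0.24], 1],
  [[0, 0, -0.05], [0, -0.15, 0.24], 1],
])

```text
time_s: 23.92
eef_pos: [0.5322, 0.0442, 0.1417]
ee_rot: [[-1.0, 0.025, 0.001], [0.025, 1.0, 0.001], [-0.001, 0.001, -1.0]]
force: [0.2, -0.6, -1.2]
width: 0.113
finger_force: 30.0
```

Emit:
apply_moves([
  [[0, 0, 0], [0.002, -0.1, 0], 1],
  [[0, 0, 0], [0.004, -0.2, 0], 1],
  [[0, 0, 0], [0.005, -0.28, 0], 1],
  [[0, 0, 0], [0.005, -0.307, 0], 1],
  [[0, 0, 0], [0.005, -0.307, 0], 1],
])

```text
time_s: 24.55
eef_pos: [0.5344, -0.1099, 0.1402]
ee_rot: [[-1.0, 0.029, -0.001], [0.029, 1.0, 0.001], [0.001, 0.0, -1.0]]
force: [-0.1, -0.5, -0.7]
width: 0.11
finger_force: 30.0
```

```bash
python3 - <<'E'
from h import *
state();c=cam("wrist","w11")
for ce,st,m in blobs(orange(c),30): print('orange',np.round(ce,1),st,np.round(ray(c,ce,.026)[0,:2],4))
E
```

```text
t 24.55 tcp [ 0.5344 -0.1099  0.1402] yaxis deg 88.4 z [-0.001  0.001 -1.   ] F [-0.1 -0.5 -0.7] w 0.11 ff 30.0
orange [466.1 120.9] [457 109  19  25 308] [0.4721 0.025 ]
orange [205.6 212.7] [199 202  14  22 274] [ 0.5354 -0.1706]
orange [283.  271.3] [272 264  23  15 332] [ 0.5862 -0.1119]
```

Emit:
apply_moves([
  [[0, 0, 0], [0, 0, -0.05], 1],
  [[0, 0, 0], [0, 0, -0.11], 1],
  [[0, 0, 0], [0, 0, -0.17], 1],
  [[0, 0, 0], [0, 0, -0.21], 1],
  [[0, 0, 0], [0, 0, -0.225], 1],
])

```text
time_s: 25.22
eef_pos: [0.5345, -0.1078, 0.0269]
ee_rot: [[-1.0, 0.025, -0.002], [0.025, 1.0, 0.001], [0.002, 0.001, -1.0]]
force: [-0.3, -0.2, -0.7]
width: 0.112
finger_force: 30.0
```

Emit:
apply_moves([
  [[0, 0, 0], [0, 0, -0.006], 1],
  [[0, 0, 0], [0, 0, -0.012], 1],
  [[0, 0, 0], [0, 0, -0.018], 1],
  [[0, 0, 0], [0, 0, -0.023], 1],
  [[0, 0, 0], [0, 0, -0.024], 1],
])

```text
time_s: 25.85
eef_pos: [0.5351, -0.11, 0.0161]
ee_rot: [[-1.0, 0.028, -0.0], [0.028, 1.0, 0.0], [0.0, 0.0, -1.0]]
force: [0.3, 0.8, -0.7]
width: 0.11
finger_force: 30.0
```

Emit:
apply_moves([
  [[0, 0, 0], [0, 0, -0.001], 1],
  [[0, 0, 0], [0, 0, -0.001], 0.8],
  [[0, 0, 0], [0, 0, -0.001], 0.8],
  [[0, 0, 0], [0, 0, 0.06], 0.8],
  [[0, 0, 0], [0, 0, 0.16], 0.8],
])

```text
time_s: 26.48
eef_pos: [0.534, -0.1098, 0.096]
ee_rot: [[-1.0, 0.028, -0.003], [0.028, 1.0, -0.0], [0.003, -0.0, -1.0]]
force: [0.8, 0.1, 1.1]
width: 0.199
finger_force: 0.0
```

Emit:
apply_moves([
  [[0, 0, -0.1], [-0.02, 0.05, 0.08], 0.7],
  [[0, 0, -0.2], [-0.04, 0.13, 0.1], 0.7],
  [[0, 0, -0.35], [-0.07, 0.2, 0.08], 0.7],
  [[0, 0, -0.49], [-0.1, 0.25, 0.06], 0.7],
  [[0, 0, -0.49], [-0.12, 0.27, 0.04], 0.7],
])

```text
time_s: 27.1
eef_pos: [0.4746, 0.0264, 0.116]
ee_rot: [[-0.961, 0.278, 0.0], [0.278, 0.961, 0.001], [-0.0, 0.001, -1.0]]
force: [0.6, -0.6, -0.2]
width: 0.3
finger_force: 0.0
```

```bash
cat >> h.py <<'E'
def plates(c,z=.004):
    h=cv2.cvtColor(c["img"],cv2.COLOR_BGR2HSV);m=((h[...,1]<50)&(h[...,2]>110))|orange(c)
    m=cv2.morphologyEx(m.astype(np.uint8),cv2.MORPH_OPEN,np.ones((3,3)))
    for ce,st,k in blobs(m,800):
        p=np.argwhere(k)[:,::-1];w=ray(c,p,z)[:,:2]*1000
        (cx,cy),(a,b),an=cv2.minAreaRect(w.astype(np.float32))
        print('plate?',np.round(ce),st[:4],'centre',round(cx,1),round(cy,1),'size',round(a,1),round(b,1),'ang',round(an,1))
def tabs(c,z,mn=30):
    for ce,st,k in blobs(orange(c),mn): print('tab',np.round(ce,1),st,np.round(ray(c,ce,z)[0,:2],4))
E
python3 - <<'E'
from h import *
state();c=cam("wrist","w12");tabs(c,.022);plates(c)
t=cam("top","t12");tabs(t,.022,6)
E
```

```text
t 27.1 tcp [0.4746 0.0264 0.116 ] yaxis deg 73.9 z [ 0.     0.001 -1.   ] F [ 0.6 -0.6 -0.2] w 0.3 ff 0.0
tab [449.7  31.6] [433  24  37  15 158] [0.3878 0.1621]
tab [348.   64.1] [342  60  12  12  47] [0.3885 0.0953]
tab [337.9  75. ] [330  70  16  10  63] [0.3932 0.0874]
tab [ 61.6 162.2] [ 53 157  17  10  56] [ 0.3949 -0.1108]
tab [ 45.5 163.5] [ 38 161  15   6  49] [ 0.3926 -0.122 ]
tab [279.9 210.8] [274 202  13  24 104] [0.4707 0.025 ]
tab [ 61.2 353.6] [ 53 346  17  15 164] [ 0.5349 -0.1762]
plate? [226.  21.] [160   0 145  52] centre 341.7 29.3 size 96.5 31.6 ang 73.8
plate? [418. 129.] [377  71  82 123] centre 448.0 137.1 size 54.8 80.9 ang 82.7
plate? [281. 176.] [245 123  75 108] centre 451.1 31.4 size 54.3 80.5 ang 72.6
plate? [283. 299.] [207 285 153  29] centre 547.5 5.0 size 125.8 25.3 ang 73.8
plate? [ 30. 299.] [  0 286  63  28] centre 489.6 -195.6 size 51.9 24.4 ang 73.8
plate? [533. 300.] [504 286  56  28] centre 605.6 202.8 size 46.3 24.4 ang 73.8
plate? [525. 338.] [499 320  51  41] centre 642.7 190.4 size 40.2 36.2 ang 89.5
tab [299.7 224.2] [298 221   4   7  25] [ 0.5341 -0.112 ]
tab [323.6 226.2] [322 223   4   7  26] [ 0.5327 -0.1711]
```

Loose plate d is centred at (0.451,0.031) at 72.6°, and c at (0.448,0.137) at 82.7°; both measure 54×80 mm as they should. Grasping d.

Emit:
apply_moves([
  [[0, 0, -0.043], [-0.006, -0.003, -0.05], 0.7],
  [[0, 0, -0.043], [-0.006, -0.003, -0.1], 0.7],
  [[0, 0, -0.043], [-0.006, -0.003, -0.15], 0.7],
  [[0, 0, -0.043], [-0.006, -0.003, -0.19], 0.7],
  [[0, 0, -0.043], [-0.006, -0.003, -0.212], 0.7],
])

```text
time_s: 27.82
eef_pos: [0.4725, 0.0221, 0.0096]
ee_rot: [[-0.953, 0.302, -0.0], [0.302, 0.953, -0.001], [0.0, -0.001, -1.0]]
force: [-0.2, 0.4, -0.5]
width: 0.299
finger_force: 0.0
```

Emit:
apply_moves([
  [[0, 0, 0], [0, 0, 0], 0.7],
  [[0, 0, 0], [0, 0, 0], 1],
  [[0, 0, 0], [0, 0, 0], 1],
  [[0, 0, 0], [0, 0, 0], 1],
  [[0, 0, 0], [0, 0, 0], 1],
])

```text
time_s: 28.45
eef_pos: [0.4727, 0.0237, 0.0109]
ee_rot: [[-0.953, 0.302, 0.001], [0.302, 0.953, 0.001], [-0.001, 0.001, -1.0]]
force: [-0.6, 0.2, 6.0]
width: 0.115
finger_force: 30.0
```

Emit:
apply_moves([
  [[0, 0, 0], [0, 0, 0.07], 1],
  [[0, 0, 0.1], [0, 0, 0.16], 1],
  [[0, 0, 0.25], [0.01, -0.06, 0.23], 1],
  [[0, 0, 0.4], [0.02, -0.14, 0.23], 1],
  [[0, 0, 0.537], [0.044, -0.22, 0.23], 1],
])

```text
time_s: 29.08
eef_pos: [0.4943, -0.0874, 0.1259]
ee_rot: [[-1.0, 0.022, 0.001], [0.022, 1.0, 0.001], [-0.001, 0.001, -1.0]]
force: [0.0, 0.2, -0.7]
width: 0.11
finger_force: 30.0
```

Emit:
apply_moves([
  [[0, 0, 0], [0, -0.09, 0], 1],
  [[0, 0, 0], [0, -0.15, 0], 1],
  [[0, 0, 0], [0, -0.165, 0], 1],
  [[0, 0, 0], [0, -0.165, 0], 1],
  [[0, 0, 0], [0, -0.165, 0], 1],
])

```text
time_s: 29.7
eef_pos: [0.4944, -0.1675, 0.1251]
ee_rot: [[-1.0, 0.024, -0.0], [0.024, 1.0, 0.001], [0.0, 0.001, -1.0]]
force: [-0.3, -0.3, -0.8]
width: 0.109
finger_force: 30.0
```

```bash
python3 - <<'E'
from h import *
state();c=cam("wrist","w13");tabs(c,.026);t=cam("top","t13");tabs(t,.026,6)
E
```

```text
t 29.7 tcp [ 0.4944 -0.1675  0.1251] yaxis deg 88.6 z [-0.     0.001 -1.   ] F [-0.3 -0.3 -0.8] w 0.109 ff 30.0
tab [283.  268.7] [272 259  23  20 452] [ 0.5377 -0.169 ]
tab [198.6 244.9] [197 242   4   7  21] [0.468  0.1317]
```

View pics/w13.png

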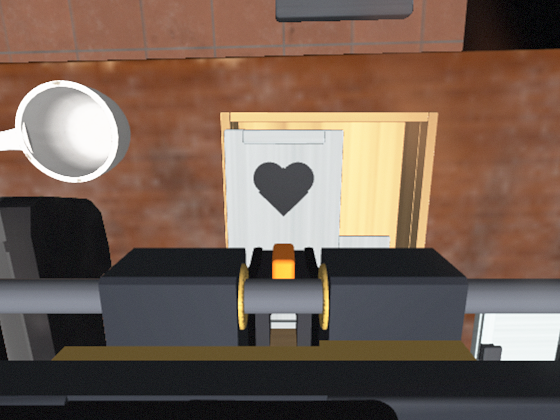

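The view shows plate d square to the case over the front-right quarter (front edge row 130, sides cols 225–342), the cup untouched at (72,130). Lowering with +1.5 mm in x.

Emit:
apply_moves([
  [[0, 0, 0], [0.003, -0.003, -0.05], 1],
  [[0, 0, 0], [0.003, -0.003, -0.1], 1],
  [[0, 0, 0], [0.003, -0.003, -0.15], 1],
  [[0, 0, 0], [0.003, -0.003, -0.18], 1],
  [[0, 0, 0], [0.003, -0.003, -0.195], 1],
])

```text
time_s: 30.42
eef_pos: [0.4956, -0.1701, 0.0272]
ee_rot: [[-1.0, 0.025, -0.001], [0.025, 1.0, 0.0], [0.001, 0.0, -1.0]]
force: [-0.5, -0.3, -0.5]
width: 0.112
finger_force: 30.0
```

Emit:
apply_moves([
  [[0, 0, 0], [0, 0, -0.006], 1],
  [[0, 0, 0], [0, 0, -0.012], 1],
  [[0, 0, 0], [0, 0, -0.018], 1],
  [[0, 0, 0], [0, 0, -0.023], 1],
  [[0, 0, 0], [0, 0, -0.024], 1],
])

```text
time_s: 31.05
eef_pos: [0.4957, -0.1705, 0.0157]
ee_rot: [[-1.0, 0.026, -0.0], [0.026, 1.0, 0.0], [0.0, 0.0, -1.0]]
force: [0.3, 0.1, -0.4]
width: 0.113
finger_force: 30.0
```

Emit:
apply_moves([
  [[0, 0, 0], [0, 0, 0], 0.8],
  [[0, 0, 0], [0, 0, 0], 0.8],
  [[0, 0, 0], [0, 0, 0.07], 0.8],
  [[0, 0, 0], [0, 0, 0.15], 0.8],
  [[0, 0, 0], [-0.01, 0.05, 0.22], 0.8],
])

```text
time_s: 31.68
eef_pos: [0.4907, -0.1469, 0.1273]
ee_rot: [[-1.0, 0.028, 0.001], [0.028, 1.0, -0.001], [-0.001, -0.001, -1.0]]
force: [1.3, 0.8, 0.0]
width: 0.199
finger_force: 0.0
```

Emit:
apply_moves([
  [[0, 0, 0], [-0.01, 0.11, 0], 0.7],
  [[0, 0, -0.05], [-0.02, 0.23, 0], 0.7],
  [[0, 0, -0.1], [-0.03, 0.35, 0], 0.7],
  [[0, 0, -0.193], [-0.04, 0.46, 0], 0.7],
  [[0, 0, -0.193], [-0.041, 0.559, 0], 0.7],
])

```text
time_s: 32.3
eef_pos: [0.4698, 0.1361, 0.1261]
ee_rot: [[-0.992, 0.126, 0.001], [0.126, 0.992, 0.001], [-0.0, 0.001, -1.0]]
force: [1.6, -0.7, 0.5]
width: 0.295
finger_force: 0.0
```

```bash
python3 - <<'E'
from h import *
state();c=cam("wrist","w14");tabs(c,.022,60);plates(c);t=cam("top","t14");tabs(t,.026,6)
E
```

```text
t 32.3 tcp [0.4698 0.1361 0.1261] yaxis deg 82.7 z [ 0.001  0.001 -1.   ] F [ 1.6 -0.7  0.5] w 0.295 ff 0.0
tab [461.5  82.8] [441  68  32  39 561] [0.3947 0.2688]
tab [342.2  87.4] [298  79  89  20 621] [0.3872 0.1874]
tab [192.1 108.9] [153  99  74  26 628] [0.3881 0.0824]
tab [131.  116.4] [108 110  42  20 356] [0.3877 0.039 ]
tab [ 48.5 131. ] [   0  117  103   31 1508] [ 0.39   -0.0211]
tab [281.1 205.3] [275 198  13  26 105] [0.4644 0.135 ]
plate? [212.  21.] [143   0 141  44] centre 331.2 104.6 size 97.1 27.5 ang 82.7
plate? [398.  60.] [357  31  80  61] centre 374.9 232.5 size 14.5 63.2 ang 22.0
plate? [522. 170.] [473  57  87 221] centre 474.5 317.4 size 174.7 69.6 ang 3.5
plate? [ 70. 128.] [ 43 117  57  22] centre 389.3 -15.2 size 42.9 14.2 ang 86.8
plate? [281. 177.] [245 127  73 102] centre 447.9 137.2 size 54.6 79.4 ang 82.7
plate? [471. 315.] [369 283 191  77] centre 592.4 281.3 size 170.6 73.8 ang 82.7
plate? [ 30. 299.] [  0 284  63  30] centre 522.2 -88.9 size 54.0 27.1 ang 82.7
plate? [138. 314.] [ 64 285 135  67] centre 551.6 -5.4 size 110.9 63.3 ang 84.1
plate? [284. 299.] [207 284 153  43] centre 556.0 124.8 size 130.4 39.7 ang 82.7
plate? [285. 336.] [247 322  73  25] centre 583.6 121.2 size 63.6 23.7 ang 82.7
plate? [450. 407.] [389 402 148  12] centre 681.4 276.4 size 136.7 12.3 ang 82.7
tab [299.7 224.2] [298 221   4   7  25] [ 0.5334 -0.1118]
tab [323.6 226.2] [322 223   4   7  26] [ 0.5321 -0.1707]
tab [323.5 242.2] [322 239   4   7  26] [ 0.4925 -0.1719]
```

Emit:
apply_moves([
  [[0, 0, 0], [0, 0, -0.05], 0.7],
  [[0, 0, 0], [0, 0, -0.1], 0.7],
  [[0, 0, 0], [0, 0, -0.16], 0.7],
  [[0, 0, 0], [0, 0, -0.21], 0.7],
  [[0, 0, 0], [0, 0, -0.23], 0.7],
])

```text
time_s: 33.02
eef_pos: [0.4696, 0.1331, 0.0097]
ee_rot: [[-0.992, 0.127, -0.002], [0.127, 0.992, -0.001], [0.001, -0.001, -1.0]]
force: [0.5, 0.2, 0.0]
width: 0.298
finger_force: 0.0
```

Emit:
apply_moves([
  [[0, 0, 0], [0, 0, 0], 0.7],
  [[0, 0, 0], [0, 0, 0], 1],
  [[0, 0, 0], [0, 0, 0], 1],
  [[0, 0, 0], [0, 0, 0], 1],
  [[0, 0, 0], [0, 0, 0], 1],
])

```text
time_s: 33.65
eef_pos: [0.4707, 0.1342, 0.0114]
ee_rot: [[-0.992, 0.126, 0.001], [0.126, 0.992, 0.001], [-0.001, 0.001, -1.0]]
force: [-1.0, -0.5, 7.1]
width: 0.113
finger_force: 30.0
```

Emit:
apply_moves([
  [[0, 0, 0], [0, 0, 0.07], 1],
  [[0, 0, 0], [0, 0, 0.16], 1],
  [[0, 0, 0.06], [0.01, -0.06, 0.23], 1],
  [[0, 0, 0.13], [0.03, -0.15, 0.23], 1],
  [[0, 0, 0.193], [0.052, -0.24, 0.23], 1],
])

```text
time_s: 34.28
eef_pos: [0.4965, 0.013, 0.1264]
ee_rot: [[-1.0, 0.023, 0.001], [0.023, 1.0, 0.001], [-0.001, 0.001, -1.0]]
force: [0.5, 0.2, -0.3]
width: 0.108
finger_force: 30.0
```

Emit:
apply_moves([
  [[0, 0, 0], [0, -0.08, 0], 1],
  [[0, 0, 0], [0, -0.17, 0], 1],
  [[0, 0, 0], [0, -0.23, 0], 1],
  [[0, 0, 0], [0, -0.247, 0], 1],
  [[0, 0, 0], [0, -0.247, 0], 1],
])

```text
time_s: 34.9
eef_pos: [0.4962, -0.1092, 0.1256]
ee_rot: [[-1.0, 0.026, -0.0], [0.026, 1.0, 0.0], [0.0, 0.0, -1.0]]
force: [-0.2, -0.5, 0.1]
width: 0.111
finger_force: 30.0
```

```bash
python3 - <<'E'
from h import *
state();c=cam("wrist","w15");tabs(c,.026,60);plates(c,.13);plates(c,.008)
E
```

```text
t 34.9 tcp [ 0.4962 -0.1092  0.1256] yaxis deg 88.5 z [-0.  0. -1.] F [-0.2 -0.5  0.1] w 0.111 ff 30.0
tab [82.  65.1] [ 36  60  94  10 372] [ 0.3904 -0.2408]
tab [251.   68.6] [235  65  33  11 115] [ 0.3956 -0.1284]
tab [200.4 212.8] [192 201  17  26 143] [ 0.4938 -0.1705]
tab [283.4 265. ] [272 249  23  30 278] [ 0.5367 -0.1105]
plate? [319.   7.] [254   0 136  17] centre 387.2 -91.9 size 52.4 5.6 ang 88.5
plate? [ 21. 134.] [ 0 88 52 93] centre 434.1 -216.9 size 21.2 38.8 ang 77.4
plate? [256. 188.] [165 127 179 140] centre 462.6 -121.2 size 75.2 62.5 ang 88.4
plate? [512. 322.] [460 285 100  76] centre 527.0 1.0 size 50.3 40.6 ang 88.5
plate? [ 50. 299.] [  0 286 102  29] centre 508.5 -221.1 size 48.8 14.6 ang 88.5
plate? [283. 303.] [244 286  79  43] centre 515.3 -110.3 size 37.3 22.2 ang 88.5
plate? [319.   7.] [254   0 136  17] centre 355.8 -79.5 size 92.8 9.9 ang 88.5
plate? [ 21. 134.] [ 0 88 52 93] centre 438.8 -300.8 size 37.4 68.7 ang 77.4
plate? [256. 188.] [165 127 179 140] centre 489.2 -131.4 size 133.1 110.6 ang 88.4
plate? [512. 322.] [460 285 100  76] centre 603.1 84.9 size 88.9 71.8 ang 88.5
plate? [ 50. 299.] [  0 286 102  29] centre 570.5 -308.2 size 86.3 25.9 ang 88.5
plate? [283. 303.] [244 286  79  43] centre 582.4 -112.0 size 66.0 39.2 ang 88.5
```

Emit:
apply_moves([
  [[0, 0, 0], [0, -0.002, -0.05], 1],
  [[0, 0, 0], [0, -0.002, -0.1], 1],
  [[0, 0, 0], [0, -0.002, -0.15], 1],
  [[0, 0, 0], [0, -0.002, -0.18], 1],
  [[0, 0, 0], [0, -0.002, -0.195], 1],
])

```text
time_s: 35.58
eef_pos: [0.4961, -0.1097, 0.0277]
ee_rot: [[-1.0, 0.024, -0.001], [0.024, 1.0, 0.0], [0.001, 0.0, -1.0]]
force: [-0.4, 0.5, -0.9]
width: 0.112
finger_force: 30.0
```

Emit:
apply_moves([
  [[0, 0, 0], [0, 0, -0.006], 1],
  [[0, 0, 0], [0, 0, -0.012], 1],
  [[0, 0, 0], [0, 0, -0.018], 1],
  [[0, 0, 0], [0, 0, -0.023], 1],
  [[0, 0, 0], [0, 0, -0.024], 1],
])

```text
time_s: 36.2
eef_pos: [0.4961, -0.1105, 0.0161]
ee_rot: [[-1.0, 0.026, -0.0], [0.026, 1.0, 0.0], [0.0, 0.0, -1.0]]
force: [-0.8, 0.6, 0.4]
width: 0.114
finger_force: 30.0
```

Emit:
apply_moves([
  [[0, 0, 0], [0, 0, 0], 0.8],
  [[0, 0, 0], [0, 0, 0], 0.8],
  [[0, 0, 0], [0, 0, 0.08], 0.8],
  [[0, 0, 0], [0, 0, 0.18], 0.7],
  [[0, 0, 0], [0, 0, 0.29], 0.6],
])

```text
time_s: 36.83
eef_pos: [0.4958, -0.1105, 0.1626]
ee_rot: [[-1.0, 0.026, -0.001], [0.026, 1.0, -0.0], [0.001, -0.0, -1.0]]
force: [1.1, 1.1, 0.2]
width: 0.332
finger_force: 0.0
```

Emit:
apply_moves([
  [[0, 0, 0.01], [0.07, 0.06, 0], 0.6],
  [[0, 0, 0.03], [0.16, 0.14, 0], 0.6],
  [[0, 0, 0.05], [0.26, 0.23, 0], 0.6],
  [[0, 0, 0.05], [0.35, 0.31, 0], 0.6],
  [[0, 0, 0.05], [0.441, 0.375, 0], 0.6],
])

```text
time_s: 37.45
eef_pos: [0.718, 0.0795, 0.1612]
ee_rot: [[-1.0, -0.002, 0.0], [-0.002, 1.0, 0.001], [-0.0, 0.001, -1.0]]
force: [0.9, 0.2, 1.2]
width: 0.4
finger_force: 0.0
```

```bash
python3 - <<'E'
from h import *
state();c=cam("wrist","w16");t=cam("top","t16");tabs(t,.026,6)
for ce,st,m in blobs(c["img"].max(2)<45,60): print(np.round(ce,1),st,np.round(ray(c,ce,.1)[0,:2],4))
E
```

```text
t 37.45 tcp [0.718  0.0795 0.1612] yaxis deg 90.1 z [ 0.     0.001 -1.   ] F [0.9 0.2 1.2] w 0.4 ff 0.0
tab [299.8 224.1] [298 221   4   7  24] [ 0.5337 -0.1119]
tab [323.7 226.1] [322 223   4   7  25] [ 0.5324 -0.1709]
tab [302.9 241.3] [301 238   4   7  22] [ 0.4918 -0.1215]
tab [325.3 242.6] [324 240   4   7  23] [ 0.4918 -0.1763]
[34.7 15.2] [ 21   0  29  30 570] [ 0.5953 -0.0579]
[ 2.1 76.1] [ 0 69  6 14 71] [ 0.6269 -0.0818]
[279.9 211.1] [266 207  28  13 254] [0.7064 0.077 ]
[279.1 228. ] [266 225  28   6 138] [0.7174 0.0765]
[143.7 279.1] [  41  248  179   98 4828] [ 0.7527 -0.0129]
[230.9 265.8] [207 248  39  32 810] [0.7432 0.045 ]
[335.1 265.9] [320 248  41  32 820] [0.7433 0.113 ]
[422.6 278.4] [ 347  249  179   97 4769] [0.752 0.171]
[235.  324.9] [233 314   7  30 113] [0.7865 0.0462]
[330.8 324.9] [326 314   8  31 119] [0.7865 0.1117]
[282.3 377.9] [    0   325   560    74 19953] [0.8289 0.0786]
[202.8 410.2] [   0  397  398   23 7304] [0.8566 0.0205]
```

All four tabs are in the case. One was nudged about 10 mm sideways in there, but they still sit side by side. Now down onto the raised handle at ≈ (0.713,0.077).

Emit:
apply_moves([
  [[0, 0, 0], [-0.005, 0, -0.03], 0.6],
  [[0, 0, 0], [-0.005, 0, -0.07], 0.6],
  [[0, 0, 0], [-0.005, 0, -0.11], 0.6],
  [[0, 0, 0], [-0.005, 0, -0.148], 0.6],
  [[0, 0, 0], [-0.005, 0, -0.148], 0.75],
])

```text
time_s: 38.17
eef_pos: [0.7129, 0.0769, 0.085]
ee_rot: [[-1.0, -0.0, -0.003], [-0.0, 1.0, -0.0], [0.003, -0.0, -1.0]]
force: [-0.2, -0.6, 0.1]
width: 0.351
finger_force: 0.0
```

Emit:
apply_moves([
  [[0, 0, 0], [0, 0, 0], 1],
  [[0, 0, 0], [0, 0, 0], 1],
  [[0, 0, 0], [0, 0, 0], 1],
  [[0, 0, 0], [0, 0, 0], 1],
  [[0, 0, 0], [0, 0, 0], 1],
])

```text
time_s: 38.8
eef_pos: [0.7148, 0.0772, 0.0881]
ee_rot: [[-1.0, -0.001, 0.001], [-0.001, 1.0, 0.0], [-0.001, 0.0, -1.0]]
force: [0.7, 1.0, 5.6]
width: 0.205
finger_force: 30.0
```

Emit:
apply_moves([
  [[0, 0, 0], [-0.043, 0, 0.01], 1],
  [[0, 0, 0], [-0.087, 0, 0.008], 1],
  [[0, 0, 0], [-0.128, 0, -0.006], 1],
  [[0, 0, 0], [-0.166, 0, -0.029], 1],
  [[0, 0, 0], [-0.19, 0, -0.054], 1],
])

```text
time_s: 39.42
eef_pos: [0.6195, 0.0776, 0.0609]
ee_rot: [[-1.0, -0.001, 0.002], [-0.001, 1.0, 0.001], [-0.002, 0.001, -1.0]]
force: [4.2, 2.1, 1.7]
width: 0.203
finger_force: 30.0
```

Emit:
apply_moves([
  [[0, 0, 0], [-0.007, 0, -0.01], 1],
  [[0, 0, 0], [-0.013, 0, -0.02], 1],
  [[0, 0, 0], [-0.017, 0, -0.027], 1],
  [[0, 0, 0], [-0.019, 0, -0.031], 1],
  [[0, 0, 0], [-0.02, 0, -0.034], 1],
])

```text
time_s: 40.05
eef_pos: [0.6102, 0.0776, 0.0457]
ee_rot: [[-1.0, -0.001, 0.001], [-0.001, 1.0, 0.002], [-0.001, 0.002, -1.0]]
force: [-11.0, 2.4, 31.2]
width: 0.202
finger_force: 30.0
```

Bar is fully down: same pose as at the start, and it bears on its stop. Releasing, then closing the fingers and hovering behind the fin.

Emit:
apply_moves([
  [[0, 0, 0], [0.002, 0, 0.006], 1],
  [[0, 0, 0], [0.002, 0, 0.006], 0.6],
  [[0, 0, 0], [0.002, 0, 0.006], 0.55],
  [[0, 0, 0], [0.002, 0, 0.06], 0.55],
  [[0, 0, 0], [0.002, 0, 0.16], 0.6],
])

```text
time_s: 40.67
eef_pos: [0.6086, 0.0765, 0.1219]
ee_rot: [[-1.0, -0.0, -0.005], [-0.0, 1.0, -0.002], [0.005, -0.002, -1.0]]
force: [1.2, 0.2, 1.5]
width: 0.408
finger_force: 0.0
```

Emit:
apply_moves([
  [[0, 0, -0.02], [0.03, -0.06, 0.04], 1],
  [[0, 0, -0.05], [0.06, -0.16, 0.04], 1],
  [[0, 0, -0.05], [0.09, -0.26, 0.04], 1],
  [[0, 0, -0.05], [0.12, -0.35, 0.04], 1],
  [[0, 0, -0.05], [0.14, -0.446, 0.04], 1],
])

```text
time_s: 41.3
eef_pos: [0.6804, -0.1474, 0.1426]
ee_rot: [[-1.0, 0.025, -0.001], [0.025, 1.0, -0.0], [0.001, -0.0, -1.0]]
force: [0.6, -0.3, 0.3]
width: 0.015
finger_force: 0.0
```

```bash
python3 - <<'E'
from h import *
state();c=cam("wrist","w17");np.savez("w17.npz",**c);t=cam("top","t17")
for ce,st,m in blobs(c["img"].max(2)<50,150): print(np.round(ce,1),st,np.round(ray(c,ce,.067)[0,:2],4))
tabs(c,.026,60)
for ce,st,m in blobs(t["img"].max(2)<45,15):
    if 170<ce[0]<350 and 140<ce[1]<280: print('t',np.round(ce,1),st)
E
```

```text
t 41.3 tcp [ 0.6804 -0.1474  0.1426] yaxis deg 88.6 z [-0.001 -0.    -1.   ] F [ 0.6 -0.3  0.3] w 0.015 ff 0.0
[ 41.7 144.8] [    0     0    99   279 19785] [ 0.6248 -0.3005]
[207.8 263.1] [ 122  248  160   42 4045] [ 0.7081 -0.2008]
[358.2 263.1] [ 284  248  161   43 4035] [ 0.7108 -0.0966]
[246.3 382.2] [    0   314   560   106 29742] [ 0.8056 -0.1792]
[263.1 334.2] [258 314  10  32 204] [ 0.7648 -0.1647]
[302.4 330.4] [299 314  10  26 153] [ 0.7624 -0.1359]
tab [245.3   6.6] [238   0  15  15 209] [ 0.538 -0.17 ]
tab [332.8   6.8] [326   0  15  15 216] [ 0.5396 -0.1102]
t [179.3 167.9] [171 158  15  18 100]
t [224.9 186.6] [221 184   8   6  39]
```

```bash
python3 - <<'E'
from h import *
c=dict(np.load("w17.npz"));x=c["img"][:245].copy()
for th in(70,90):
  for ce,st,m in blobs((x.max(2)<th)&(np.mgrid[:245,:560][1]>120),150): print(th,np.round(ce,1),st,np.round(ray(c,ce,.067)[0,:2],4))
print(proj(c,[[.62,-.145,.067],[.62,-.145,.045]]));print(x[40:245:12,283].tolist())
E
```

```text
70 [246.7  62. ] [232  44  35  34 530] [ 0.5789 -0.1672]
70 [332.1  58.7] [312  44  34  34 207] [ 0.5785 -0.1157]
70 [284.9 131.8] [251 124  78  16 803] [ 0.6207 -0.1452]
70 [461.6 206.2] [457 196  11  23 187] [ 0.6721 -0.0289]
90 [248.9  63. ] [232  43  36  35 830] [ 0.5796 -0.1659]
90 [327.7  63.7] [310  44  36  34 828] [ 0.5812 -0.1183]
90 [154.   93.7] [121  91  65   5 154] [ 0.5956 -0.2253]
90 [289.9 131.7] [ 251  124   78   16 1202] [ 0.6207 -0.142 ]
90 [461.7 206.2] [456 196  13  24 227] [ 0.6721 -0.0288]
[[285.15355048 130.66216007]
 [284.97382282 129.62928068]]
[[219, 218, 215], [218, 218, 213], [220, 220, 216], [220, 220, 217], [222, 220, 217], [138, 194, 234], [74, 122, 184], [47, 70, 100], [64, 63, 63], [76, 125, 185], [77, 125, 188], [75, 125, 187], [78, 126, 189], [75, 125, 187], [79, 128, 188], [75, 126, 188], [77, 125, 188], [77, 127, 190]]
```

Fin at (285,132), ≈ (0.621,-0.143), as expected. Lowering the closed fingers behind it and pushing the hatch shut.

Emit:
apply_moves([
  [[0, 0, 0], [-0.056, 0.004, -0.04], 1],
  [[0, 0, 0], [-0.056, 0.004, -0.08], 1],
  [[0, 0, 0], [-0.056, 0.004, -0.12], 1],
  [[0, 0, 0], [-0.056, 0.004, -0.16], 1],
  [[0, 0, 0], [-0.056, 0.004, -0.178], 1],
])

```text
time_s: 42.02
eef_pos: [0.6518, -0.1437, 0.0523]
ee_rot: [[-1.0, 0.025, -0.002], [0.025, 1.0, 0.0], [0.002, 0.0, -1.0]]
force: [0.2, 0.1, 0.2]
width: 0.006
finger_force: 0.0
```

Emit:
apply_moves([
  [[0, 0, 0], [-0.04, 0.001, 0], 1],
  [[0, 0, 0], [-0.1, 0.002, 0], 1],
  [[0, 0, 0], [-0.17, 0.004, 0], 1],
  [[0, 0, 0], [-0.24, 0.006, 0], 1],
  [[0, 0, 0], [-0.31, 0.008, 0], 1],
])

```text
time_s: 42.65
eef_pos: [0.497, -0.1402, 0.0545]
ee_rot: [[-1.0, 0.025, 0.002], [0.025, 1.0, -0.0], [-0.002, -0.0, -1.0]]
force: [2.0, 0.5, 0.6]
width: 0.009
finger_force: 0.6
```

Emit:
apply_moves([
  [[0, 0, 0], [-0.025, 0, 0], 1],
  [[0, 0, 0], [-0.045, 0.001, 0], 1],
  [[0, 0, 0], [-0.06, 0.001, 0], 1],
  [[0, 0, 0], [-0.072, 0.001, 0], 1],
  [[0, 0, 0], [-0.078, 0.001, 0], 1],
])

```text
time_s: 43.28
eef_pos: [0.4598, -0.1395, 0.0546]
ee_rot: [[-1.0, 0.025, 0.004], [0.025, 1.0, -0.001], [-0.004, -0.0, -1.0]]
force: [14.3, -0.1, -11.7]
width: 0.006
finger_force: 7.2
```

Emit:
apply_moves([
  [[0, 0, 0], [-0.002, 0, 0], 1],
  [[0, 0, 0], [-0.004, 0, 0], 1],
  [[0, 0, 0], [-0.004, 0, 0], 1],
  [[0, 0, 0], [0.02, 0, 0], 1],
  [[0, 0, 0], [0.04, 0, 0.04], 1],
])

```text
time_s: 43.9
eef_pos: [0.4775, -0.1392, 0.0733]
ee_rot: [[-1.0, 0.025, -0.004], [0.025, 1.0, 0.0], [0.004, -0.0, -1.0]]
force: [1.0, -0.3, -0.7]
width: 0.004
finger_force: 0.0
```

Emit:
apply_moves([
  [[0, 0, 0], [0, 0.04, 0.08], 1],
  [[0, 0, 0], [0, 0.12, 0.16], 1],
  [[0, 0, 0], [0, 0.22, 0.24], 1],
  [[0, 0, 0], [-0.03, 0.33, 0.28], 1],
  [[0, 0, 0], [-0.06, 0.44, 0.3], 1],
])

```text
time_s: 44.52
eef_pos: [0.4481, 0.0824, 0.2256]
ee_rot: [[-1.0, 0.026, 0.001], [0.026, 1.0, 0.001], [-0.001, 0.001, -1.0]]
force: [1.6, 1.1, 0.0]
width: 0.007
finger_force: 0.0
```

Emit:
apply_moves([
  [[0, 0, 0], [-0.02, 0.1, 0], 1],
  [[0, 0, 0], [-0.04, 0.2, 0], 1],
  [[0, 0, 0], [-0.06, 0.3, 0], 1],
  [[0, 0, 0], [-0.09, 0.4, 0], 1],
  [[0, 0, 0], [-0.12, 0.5, 0], 1],
])

```text
time_s: 45.15
eef_pos: [0.3875, 0.332, 0.224]
ee_rot: [[-1.0, 0.026, -0.001], [0.026, 1.0, -0.001], [0.001, -0.001, -1.0]]
force: [0.2, 0.5, 0.1]
width: 0.005
finger_force: 0.0
```

```bash
python3 - <<'E'
from h import *
state();t=cam("top");s=cam("scene")
a=cv2.resize(t["img"][110:300,110:410],(800,507),interpolation=cv2.INTER_CUBIC)
b=s["img"][130:300,140:400];b=cv2.resize(b,(0,0),fx=1.0,fy=1.0)
a[:130,:200]=cv2.resize(b,(200,130));cv2.imwrite("pics/fin.png",a)
E
```

```text
t 45.15 tcp [0.3875 0.332  0.224 ] yaxis deg 88.5 z [-0.001 -0.001 -1.   ] F [0.2 0.5 0.1] w 0.005 ff 0.0
```

View pics/fin.png

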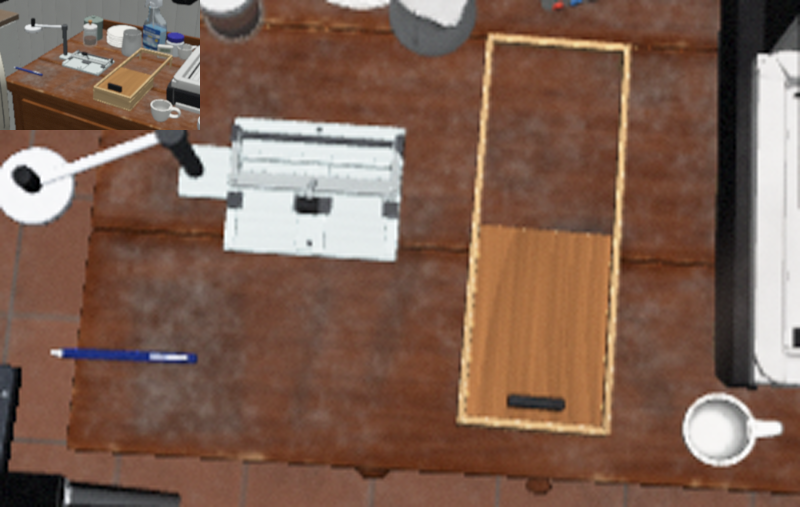

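The final view shows everything as asked:
- The lamp head is out left at (36,185).
- The bar is down and the lanes are empty.
- The hatch is shut against the case front, with its fin at (535,403).
- The pen and cup have not been moved.

Handing in.

```bash
python3 -c "
from station import env
print(env.hand_in())"
```

```text
the job is handed in; nothing more can be done
None
```

The job is handed in: all four stencils are in the case, the lamp is out left at its stop, the bar is fully down, the hatch is shut, and the cup and pen were not moved. One or two front plates shifted about 10 mm inside the case after I laid them. Their tab positions showed them still side by side, though I did not view them close up before shutting the hatch.

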